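# Clamp a cast bracket in a lever fixture with a lift-collar lockout

### The job

Clamp the loose aluminium bracket in the bench fixture: lift the lockout collar on the lever so that it clears the gate, swing the lever right back to open the jaws, and set the bracket gently down flat in the nest between them, its long side along the jaws. Then lift the collar again, swing the lever through the gate to the clamped side and let the collar drop fully home so that the lever is locked. Never force the lever through the gate with the collar down, and leave the other things on the bench where they are.

Things in the scene. Friction and masses are not known exactly. Their poses are not given: they have to be found in the camera images.
- bracket: the loose workpiece, a bare aluminium casting of 0.35 to 0.65 kg standing on the bench left or right of the fixture: flat base 110 (x) x 56 (y) x 22 mm, with an upright rib on its middle and a round boss (22 mm diameter, 10 high) at each end, x = +-42 mm. Origin: centre of the underside; x along the length, z up. The same when turned half round.
- bracket_rib (a point): point in the bracket's rib, the place to grip (across y), 46 mm above the bracket's underside; axes as the bracket's. The rib is 56 long (x), 14 thick (y), stands on the base from 22 to 64 mm above the underside and has a dark bore through it.
- fixture: the clamp fixture, bolted down: steel base plate 150 (x) x 255 (y, from -135 to +120) x 14 mm with the lever housing at its -y end and the nest at its +y end. Origin: underside, 85 mm from the pivot in +y and 60.5 mm from the nest point in -y. x runs along the jaws and the hinge axis, y from lever to nest, z up.
- nest (a point): point on the nest floor, 14 mm above the bench, where the centre of the bracket's underside lies when clamped; axes as the fixture's. The fixed jaw's face is at y = +29.5 mm from it. Low lips, 8 mm high, close the nest's ends at x = +-62 mm. A bracket set down between the open jaws is pushed square against the fixed jaw as the lever is swung over.
- jaw_face (a point): middle of the foot of the moving jaw's face; axes as the fixture's. It moves 36 mm in +y per rad of the lever: from the nest point y = -28 mm at lever 0.36, -55.5 mm at lever -0.40 (the open nest's middle is then at y = -13 mm). Both jaws are 90 mm long and stand 22 mm above the nest floor, no higher than the bracket's base.
- pivot (a point): on the lever's hinge axis, 45 mm above the bench, y = -145.5 mm from the nest point; axes as the fixture's (x the hinge axis, y towards the nest). At lever value a the lever points from here along (0, sin a, cos a). Dark steel gate plates, 48 mm wide in x at most, stand round it to a radius of 106 mm, 122 mm at the gate step.
- lever (a joint): lever angle, rad: 0 upright, positive leaning over the nest (clamped), negative away from it (open). Stops at -0.40 (fully open) and 0.36. Starts clamped, 0.30 to 0.35; stays where left (friction about 0.3 N m). With the collar down its tooth meets the gate step, which bars about -0.01 to 0.27. A 14 mm steel rod whose round end is 209 mm from the pivot.
- collar (a joint): how far the collar is lifted along the lever, m: 0 fully down, stop at 0.020. Its tooth clears the gate step from 0.0135. A spring of about 5 N at the bottom and 8 N at the top sends it down again when let go, unless it is over the step.
- collar_mid (a point): point on the lever's axis in the collar's gripping part, 166 mm from the pivot when down; z along the lever to its end, x along the hinge axis. A steel sleeve of 36 mm diameter, from 29 mm below to 19 mm above this point, with a flange of 46 mm diameter below; the rod's end stands 43 mm above it. Best pinched along the hinge axis, hand in line with the lever.
- tray: bystander: open white parts tray 120 x 100 x 35 mm, origin at the centre of its underside
- bottle: bystander: white bottle 50 mm diameter, 140 high, origin at the centre of its underside
- jar: bystander: clear jar 60 mm diameter, 70 high, origin at the centre of its underside
- screwdriver: bystander: screwdriver with a yellow handle lying behind the right-hand part of the bench, about 200 mm long
- wrench: bystander: steel wrench lying near the robot on the right, 160 mm long
- mallet: bystander: hammer lying behind the fixture, 240 mm long
- carton: bystander: cardboard carton 90 x 120 x 80 mm, near the robot on the left
- chassis: bystander: open sheet-steel chassis 90 x 120 x 70 mm, on the far left
Things that resemble listed ones, but are neither listed nor needed, are in the scene too. Of the things that look like the bracket, take the one that is farthest to the robot's right at the start.

How it is judged:
On the way, in this order (a step that is already met when the one before it is completed fails the run):
1. the lever is swung back through the gate to the open side (value of joint lever below -0.1 rad), for 0.1 s.
2. the bracket rests flat in the nest between the open jaws, released (x of bracket in the frame of nest between -0.014 and 0.014 m and z of bracket in the frame of nest between -0.005 and 0.005 m and angle between bracket's own z axis and vertical below 0.1 rad and linear speed of bracket below 0.02 m/s and contact force between the fingers and bracket below 0.5 N and y of bracket in the frame of nest between -0.034 and 0.006 m and value of joint lever below 0 rad), for 0.2 s.
3. the collar is lifted clear of the gate with the lever not yet through (value of joint collar above 0.012 m and value of joint lever below 0.2 rad), for 0.05 s.
At the end, for the whole second after the job is handed in: The bracket lies flat (within 6 degrees) and released on the nest floor, within 14 mm of the nest point along the jaws, 8 mm across and 5 mm in height, its length within 6 degrees of the jaws; the lever is through the gate on the clamped side (0.255 rad or more) and the collar is down within 4 mm (x of bracket in the frame of nest between -0.014 and 0.014 m and z of bracket in the frame of nest between -0.005 and 0.005 m and angle between bracket's own z axis and vertical below 0.1 rad and linear speed of bracket below 0.02 m/s and contact force between the fingers and bracket below 0.5 N and y of bracket in the frame of nest between -0.008 and 0.008 m and angle between the x axis of bracket and the x axis of nest, either way round below 0.1 rad and value of joint lever above 0.255 rad and value of joint collar below 0.004 m); the robot touches nothing.
It fails at once if the lever is forced through the gate with the collar down (lifted less than 5 mm) (value of joint lever between 0.06 and 0.2 rad and value of joint collar below 0.005 m).
It fails at once if the bracket is dropped: faster than 0.5 m/s while the fingers do not hold it (linear speed of bracket above 0.5 m/s and contact force between the fingers and bracket below 0.5 N).
It fails at once if a bystander is moved by more than 30 mm (distance of any of tray, bottle, jar, screwdriver, wrench, mallet, carton, chassis from where it was at the start of the episode above 0.03 m).
It also fails if it takes over 72 s, if anything falls off the work surface, if the arm or the gripper's body presses on something with over 40 N, if the wrist force passes 120 N, or if a joint passes its speed limit or range.

### The arm

A 6-joint arm with a two-finger parallel gripper is mounted at the origin on the work surface. World frame = base frame: x ahead of the robot, y to its left, z up, the work surface at z = 0. Lengths are in m, angles in rad, forces in N, time in s.
With the tool pointing down it reaches from about 0.35 to 0.85 m from the base axis. Payload 8.1 kg.
Tool frame: the origin (TCP) lies between the finger pads; the fingertips stand 11 mm ahead of it and the grasp point (between the pads) lies 8 mm behind it (robot.tips_ahead is the distance from the TCP to the fingertips, in m); z points along the fingers, y is the line along which they close (so a half turn about z gives the same grasp; the last joint's range is limited). The gripper opens to 93 mm and grips with 3 to 60 N. Pads are 15 mm wide; open, the fingers measure 128 mm over their backs; the gripper's body (75 mm by 188 mm) begins 65 mm behind the grasp point.
Start: joints at [1.06, 0.13, 1.488, -0, 1.523, -0.085], TCP at [0.248, 0.546, 0.196] pointing down, gripper open.
Joint ranges: [-2.96, 2.96], [-0.89, 2.26], [0.02, 2.5], [-1.34, 4.48], [0, 2.73], [-2.66, 2.66]. Speed limits (rad/s): [2.39, 2.39, 2.79, 3.14, 3.14, 3.14].

### API

Orientations are given as a rotation vector (axis times angle).
In Python, from plant import robot gives the robot as it stands. The module is installed in compiled form; this text tells all that it offers.
- The arm moves only by the tool move_arm, never from a script. Its argument "deltas" is one flat list of numbers, 7 for each row, row after row: the shift along the tool's x, y, z in m, then the turn, a rotation vector about the tool's x, y, z in rad, then the opening, from 0 (shut) to 1 (fully open). A call has 1 to 12 rows; each row is the pose to reach, as a shift and turn from the pose commanded when the call began, along the tool's axes at that moment; what a row does not reach only later rows make up. A row lasts 1/8 s, in which the tool goes at most 62.5 mm and 10.7 degrees, less where a joint would pass 70% of its speed; a pose out of reach is approached as far as the arm can. A call with a gripper value outside its range is refused whole. The fingers move at their own pace and stop on an object; "squeeze" is the grip in N (left out, the last holds). Time passes only in rows, so rows that repeat a pose let the fingers close. It gives the time, the measured TCP pose, the force, the opening and the grip force at its end, in the units of the state.
- robot.read_state(): the state, without advancing time (a new reading comes with each control period).
- robot.read_camera(name): name is "scene" or "top" or "wrist"; returns (picture, depth): 420x560x3 uint8, red, green, blue; 420x560 float32, m along the optical axis (not along the pixel's ray), 0 where there is no reading.
- robot.camera_model(name): a dict with "K" (3x3 intrinsics, pixels), "R" (3x3) and "t" (3): a world point X has camera coordinates R X + t; the wrist camera has in their place "tool_from_camera" (4x4, takes a point from camera to tool coordinates, whose origin is the TCP and whose axes are the flange's). Camera axes: x right, y down, z forward; pixel columns grow to the right and rows downward; lengths in m; the calibration is good to about 2 mm. A picture is of the moment at which its call begins: read the wrist's pose just before it. camera_model takes no time and is no camera call.
- robot.close_job(): hands the job in; it is judged then, once.
Trained networks look in the newest picture that a camera, given by its name, has taken for a name from the list of things; names that differ only in an ending like _2 or _b are one class to them, and where a whole thing is asked for, a point or a joint stands for the part that bears it (a point fixed in the world has none). Each returns a list of dicts, best first, with "confidence" (0 to 1); they miss things now and then, are a little off and sometimes report something else, mostly with a low value. They report only what shows in the picture. A call takes as long as a camera call. They do not tell look-alikes from the thing itself.
- robot.recognise(camera, label): "uv" ([column, row] in pixels, amid what is visible of it).
The state is a dict: "t": time; "q": joint angles; "dq": joint speeds; "joint_torque": joint torques, N m; "tool_pos": TCP position; "orientation": TCP orientation; "force": force on the tool from outside, world axes, zero at the start; "wrist_torque": the same for the moment, N m; "opening": finger opening in m; "gripper_force": force on a finger pad.
Only numpy, scipy, OpenCV 4.12 (cv2) and the standard library are available. Lean on these libraries where they do the work, as an engineer would, in place of code of your own. Each camera call takes 0.05 s, during which the arm holds its last target. There are 200 camera calls.

## Working session

There is one attempt and no reset: what is moved stays moved. The work goes in short steps, Python scripts to look and compute and a tool call to move; the robot and the scene stay as the last step left them, time stands still between calls to the robot, and variables do not carry over. Pictures are saved under pics/ and viewed, at most 10 in all, crops included, and the job is handed in when it is done.

Besides the shell and the picture viewer there is one more tool, called after "Request:" as name(argument=value, ...), one argument or row to a line, values as JSON. move_arm: Moves the arm, as the interface text tells. Its arguments: {"type":"object","properties":{"deltas":{"type":"array","items":{"type":"number"}},"squeeze":{"type":"number"}},"required":["deltas"]}

```bash
mkdir -p pics
cat > h.py <<'E'
import numpy as np, cv2
from scipy.spatial.transform import Rotation as Rn
from plant import robot
def cloud(name):
    s=robot.read_state(); im,d=robot.read_camera(name); m=robot.camera_model(name); K=np.array(m["K"])
    v,u=np.mgrid[:420,:560]; P=np.stack([(u-K[0,2])/K[0,0]*d,(v-K[1,2])/K[1,1]*d,d],-1)
    if name=="wrist":
        T=np.array(m["tool_from_camera"]); P=P@T[:3,:3].T+T[:3,3]
        W=Rn.from_rotvec(s["orientation"]).as_matrix(); P=P@W.T+np.array(s["tool_pos"])
    else: P=(P-np.array(m["t"]))@np.array(m["R"])
    P[d==0]=np.nan
    return im,P
def save(im,n,crop=None,k=1):
    if crop: r0,r1,c0,c1=crop; im=im[r0:r1,c0:c1]
    cv2.imwrite("pics/"+n,cv2.resize(im[...,::-1],None,fx=k,fy=k,interpolation=cv2.INTER_CUBIC))
E
python3 - <<'E'
from h import *
for n in ("scene","top"):
    im,P=cloud(n); save(im,n+"0.png"); np.savez(n+"0.npz",im=im,P=P)
    for l in ("bracket","lever","collar","jaw_face","fixture","bracket_rib"):
        for r in robot.recognise(n,l):
            u,v=map(int,r["uv"]); print(n,l,u,v,round(r["confidence"],2),P[v,u].round(3))
print(robot.read_state())
E
```

```text
scene bracket 273 176 0.92 [ 0.386 -0.088  0.026]
scene bracket 187 176 0.69 [ 0.528 -0.343  0.023]
scene bracket 182 244 0.6 [ 0.758 -0.187  0.06 ]
scene lever 257 199 0.75 [ 0.592 -0.023  0.205]
scene collar 257 201 0.58 [ 0.595 -0.021  0.201]
scene jaw_face 378 253 0.68 [0.467 0.33  0.001]
scene jaw_face 273 235 0.64 [0.577 0.02  0.012]
scene jaw_face 356 212 0.59 [0.399 0.217 0.056]
scene fixture 269 231 0.85 [0.571 0.002 0.013]
scene bracket_rib 179 246 0.85 [ 0.767 -0.192  0.057]
scene bracket_rib 189 170 0.78 [ 0.502 -0.354  0.019]
scene bracket_rib 274 176 0.67 [ 0.389 -0.082  0.032]
top bracket 414 221 0.89 [ 0.515 -0.345  0.045]
top bracket 314 269 0.69 [ 0.391 -0.074  0.063]
top bracket 356 137 0.65 [ 0.749 -0.198  0.039]
top lever 297 187 0.76 [ 0.581 -0.028  0.226]
top collar 295 191 0.62 [ 0.572 -0.023  0.225]
top jaw_face 273 204 0.58 [0.567 0.033 0.033]
top fixture 282 202 0.79 [0.574 0.008 0.017]
top bracket_rib 416 223 0.98 [ 0.509 -0.348  0.051]
top bracket_rib 357 137 0.94 [ 0.747 -0.199  0.047]
top bracket_rib 312 273 0.64 [ 0.379 -0.071  0.022]
top bracket_rib 146 312 0.25 [0.287 0.358 0.084]
{'t': 0.7, 'q': array([ 1.05965862e+00,  1.30371441e-01,  1.48818482e+00, -1.73308488e-05,
        1.52298441e+00, -8.53913436e-02]), 'dq': array([-0.0012883 , -0.00137524,  0.00103966, -0.00029477,  0.00097347,
        0.00075783]), 'joint_torque': array([ 2.36792454e-03, -5.59605503e+01, -4.91936445e+01,  7.67895905e-02,
        2.24076404e-02,  6.80559242e-05]), 'tool_pos': array([0.24779177, 0.54646501, 0.19566064]), 'orientation': array([6.63713452e-01, 3.07064959e+00, 7.00489584e-05]), 'force': array([-0.1505633 , -0.3891093 ,  0.48851352]), 'wrist_torque': array([-0.01710146, -0.00734377,  0.01122394]), 'gripper_force': 0.0, 'opening': 0.09303328533599797}
```

View pics/scene0.png

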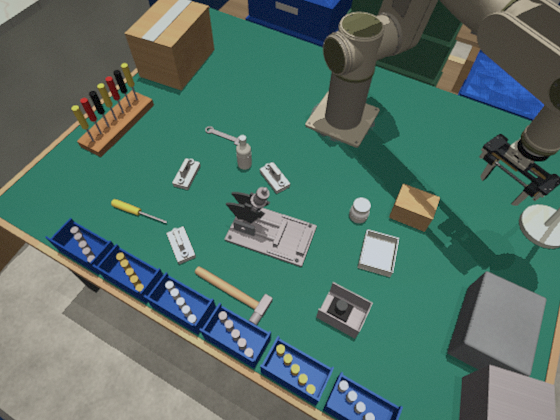

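View pics/top0.png

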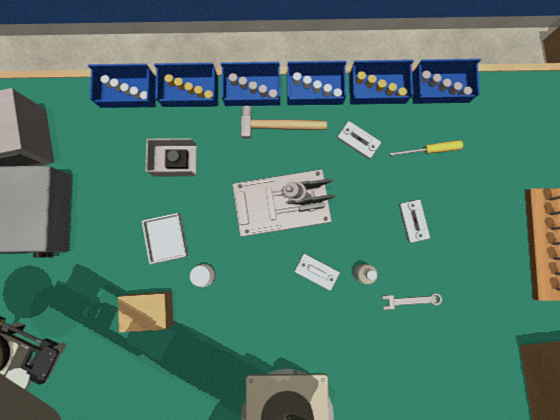

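The scene shows three bracket look-alikes. In the top view they are at (415,221), (318,271) and (360,139), which puts them at y ≈ -0.345, -0.08 and -0.195. The one at (415,221) is farthest to the robot's right. The fixture is at (282,203) with its lever on the right and nest on the left. Next I'll confirm the bracket in a crop and measure poses.

Run:
```python
from h import *
a=np.load("top0.npz"); im,P=a["im"],a["P"]; save(im,"crop.png",(110,290,230,450),3.4)
def rect(c,r,lo,hi):
    m=(np.hypot(P[...,0]-c[0],P[...,1]-c[1])<r)&(P[...,2]>lo)&(P[...,2]<hi)
    q=P[m]; 
    (x,y),(w,h),an=cv2.minAreaRect((q[:,:2]*1000).astype(np.float32)); print(lo,hi,len(q),"c",round(x,1),round(y,1),"wh",round(w,1),round(h,1),"ang",round(an,1), "zmed",np.median(q[:,2]).round(4))
rect((.515,-.345),.08,.012,.03);rect((.515,-.345),.08,.012,.08);rect((.515,-.345),.08,.045,.08)
rect((.575,.0),.17,.007,.022)
rect((.575,-.03),.1,.15,.3)
# nearby height of table
print(np.nanmedian(P[240:260,400:430,2]))
```

```text
0.012 0.03 577 c 518.8 -352.6 wh 110.1 57.7 ang 12.2 zmed 0.022
0.012 0.08 845 c 518.8 -352.6 wh 110.1 57.7 ang 12.2 zmed 0.0238
0.045 0.08 151 c 518.7 -352.2 wh 55.8 15.3 ang 10.5 zmed 0.0628
0.007 0.022 3239 c 572.7 7.5 wh 325.8 288.4 ang 47.9 zmed 0.0147
0.15 0.3 465 c 582.8 -46.0 wh 48.7 102.7 ang 7.3 zmed 0.1941
0.00048462262619207355
```

View pics/crop.png

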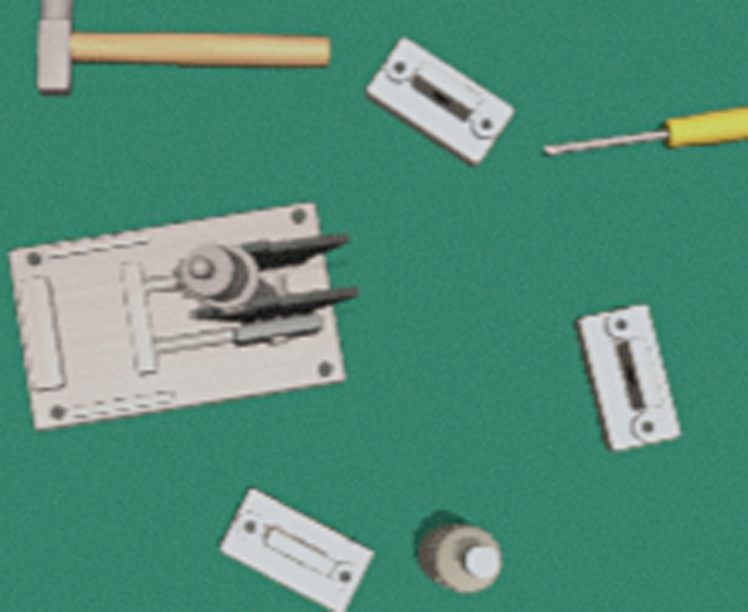

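The crop confirms it: the target bracket at crop (630,380) has a rib with a bore and two bosses, while the others are farther left. Next is the fixture pose.

Run:
```python
from h import *
a=np.load("top0.npz"); im,P=a["im"],a["P"]
m=((P[...,2]>.006)).astype(np.uint8)
n,L=cv2.connectedComponents(m,connectivity=4); l=L[215,290]
q=P[(L==l)&(P[...,2]<.02)]; print(len(q))
(x,y),(w,h),an=cv2.minAreaRect((q[:,:2]*1000).astype(np.float32)); print(x,y,w,h,an)
for th in (an,an-90):
  t=np.radians(th)
  if abs(th)<45:
    R=np.array([[np.cos(t),-np.sin(t)],[np.sin(t),np.cos(t)]])
    o=np.array([x,y])/1000+R@[0,.0075]   # plate centre at y=-7.5mm
    print("th",th,"origin",o,"nest",o+R@[0,.0605],"pivot",o+R@[0,-.085])
    piv=o+R@[0,-.085]
    for nm in ("top","scene"):
        Pn=np.load(nm+"0.npz")["P"]
        f=np.concatenate([(Pn[...,:2]-piv)@R,Pn[...,2:]-.045],-1)
        rr=np.hypot(f[...,1],f[...,2]); s=(abs(f[...,0])<.03)&(rr<.23)&(rr>.13)&(f[...,2]>0)
        g=f[s]; r2=rr[s]
        for lo,hi in ((.13,.145),(.145,.18),(.187,.2),(.2,.215)):
            k=(r2>lo)&(r2<hi); print(nm,lo,hi,k.sum(),np.median(g[k],0).round(4),"ang",np.median(np.arctan2(g[k,1],g[k,2])).round(3),"x range",g[k,0].min().round(3) if k.any() else'',g[k,0].max().round(3) if k.any() else '')
        # end dome
        sc=robot
```

```text
3098
575.9190673828125 2.7981414794921875 154.66204833984375 277.1830139160156 9.229856491088867
th 9.229856491088867 origin [0.5747161  0.01020104] nest [0.56501217 0.06991773] pivot [ 0.58834972 -0.07369845]
top 0.13 0.145 90 [-0.0118  0.0368  0.1343] ang 0.267 x range -0.025 0.021
top 0.145 0.18 59 [-0.0107  0.0431  0.1527] ang 0.267 x range -0.019 0.016
top 0.187 0.2 105 [-0.0028  0.0631  0.178 ] ang 0.339 x range -0.018 0.016
top 0.2 0.215 34 [-0.0018  0.0686  0.1973] ang 0.335 x range -0.008 0.006
scene 0.13 0.145 75 [0.0109 0.046  0.1302] ang 0.343 x range -0.012 0.019
scene 0.145 0.18 76 [0.0115 0.0536 0.1529] ang 0.338 x range -0.006 0.016
scene 0.187 0.2 64 [0.0014 0.0645 0.1798] ang 0.342 x range -0.017 0.015
scene 0.2 0.215 24 [-0.0008  0.0682  0.1961] ang 0.331 x range -0.007 0.004
```

Run:
```python
from h import *
for nm,px in (("top",(215,290)),("scene",(238,290))):
    P=np.load(nm+"0.npz")["P"]
    t=np.radians(9.23); R=np.array([[np.cos(t),-np.sin(t)],[np.sin(t),np.cos(t)]])
    f=(P[...,:2]-[.5747,.0102])@R; z=P[...,2]
    s=(z>.0115)&(z<.0165)&(abs(f[...,0])<.09)&(abs(f[...,1])<.16)
    g=f[s]; print(nm,len(g), "z",np.median(z[s]))
    for lo in np.arange(-.06,.06,.03):
        k=(g[:,0]>lo)&(g[:,0]<lo+.03); print(" x",lo.round(2),"y",np.percentile(g[k,1],[0,1,99,100]).round(4))
    for lo in np.arange(-.11,.1,.03):
        k=(g[:,1]>lo)&(g[:,1]<lo+.03); print(" y",lo.round(2),"x",np.percentile(g[k,0],[0,1,99,100]).round(4))
    j=(z>.025)&(z<.040)&(abs(f[...,0])<.04)&(f[...,1]>.06)&(f[...,1]<.14); print("fixed jaw",np.percentile(f[j],[2,50,98],axis=0).round(4).tolist(),j.sum())
```

```text
top 2109 z 0.014250723284679476
 x -0.06 y [-0.1249 -0.123   0.127   0.1293]
 x -0.03 y [-0.1245 -0.1231  0.1271  0.1286]
 x 0.0 y [-0.1255 -0.1248  0.1266  0.1282]
 x 0.03 y [-0.1246 -0.1224  0.1262  0.1281]
 y -0.11 x [-0.0758 -0.075   0.0729  0.0734]
 y -0.08 x [-0.0757 -0.0753  0.0737  0.0742]
 y -0.05 x [-0.0757 -0.0743  0.0734  0.0738]
 y -0.02 x [-0.0747 -0.0736  0.073   0.0746]
 y 0.01 x [-0.0745 -0.0738  0.0743  0.0751]
 y 0.04 x [-0.0743 -0.0719  0.074   0.0755]
 y 0.07 x [-0.0741 -0.0727  0.0744  0.0759]
 y 0.1 x [-0.073  -0.072   0.0751  0.0759]
fixed jaw [[-0.0385, 0.0989], [-0.0015, 0.1106], [0.0372, 0.1224]] 240
scene 1526 z 0.01404398296839471
 x -0.06 y [-0.0433 -0.0406  0.127   0.128 ]
 x -0.03 y [-0.1255 -0.1185  0.1253  0.1275]
 x 0.0 y [-0.127  -0.1262  0.1264  0.1272]
 x 0.03 y [-0.1272 -0.1241  0.1236  0.1256]
 y -0.11 x [-0.0116 -0.0095  0.0717  0.0717]
 y -0.08 x [-0.0784 -0.0739  0.0707  0.072 ]
 y -0.05 x [-0.0773 -0.0767  0.0712  0.0721]
 y -0.02 x [-0.0767 -0.0751  0.0725  0.0743]
 y 0.01 x [-0.0724 -0.0663  0.0715  0.0729]
 y 0.04 x [-0.0654 -0.0647  0.0724  0.0731]
 y 0.07 x [-0.0737 -0.0663  0.0734  0.0745]
 y 0.1 x [-0.0764 -0.0759  0.0713  0.0727]
fixed jaw [[-0.0391, 0.0981], [0.0016, 0.11], [0.0384, 0.1213]] 183
```

Run:
```python
from h import *
t=np.radians(8.65); R=np.array([[np.cos(t),-np.sin(t)],[np.sin(t),np.cos(t)]])
o=np.array([.5733,.0189])
for nm in ("top","scene"):
    a=np.load(nm+"0.npz"); P=a["P"]; im=a["im"].astype(int)
    f=(P[...,:2]-o)@R-[0,.0605]; z=P[...,2]
    s=(abs(f[...,0])<.035)&(abs(f[...,1]+.1455)<.14)&(z>.02)&(im.sum(-1)<200)
    for y in np.arange(-.28,-.02,.015):
        k=s&(f[...,1]>y)&(f[...,1]<=y+.015)
        if k.sum()>2: print(nm,"y",round(y,3),"n",k.sum(),"zmax",z[k].max().round(3),"rmax",np.hypot(f[k][:,1]+.1455,z[k]-.045).max().round(3),"x",f[k][:,0].min().round(3),f[k][:,0].max().round(3))
def Rt(yaw,a,flip):  # tool z = -(lever dir), y along +-hinge
    Z=np.array([[np.cos(yaw),-np.sin(yaw),0],[np.sin(yaw),np.cos(yaw),0],[0,0,1]])
    z=-np.array([0,np.sin(a),np.cos(a)]); y=np.array([1.,0,0])*flip; return Z@np.stack([np.cross(y,z),y,z],1)
s=robot.read_state(); R0=Rn.from_rotvec(s["orientation"]); print(R0.as_matrix().round(2))
for fl in (1,-1): print(fl,(R0.inv()*Rn.from_matrix(Rt(t,.31,fl))).as_rotvec().round(3))
```

```text
top y -0.205 n 9 zmax 0.138 rmax 0.105 x -0.024 0.017
top y -0.19 n 25 zmax 0.144 rmax 0.107 x -0.024 0.017
top y -0.175 n 47 zmax 0.149 rmax 0.107 x -0.035 0.017
top y -0.16 n 46 zmax 0.149 rmax 0.104 x -0.024 0.023
top y -0.145 n 44 zmax 0.163 rmax 0.118 x -0.024 0.017
top y -0.13 n 22 zmax 0.155 rmax 0.112 x -0.035 0.017
top y -0.115 n 11 zmax 0.203 rmax 0.164 x -0.034 -0.016
top y -0.1 n 11 zmax 0.203 rmax 0.166 x -0.023 -0.018
scene y -0.205 n 21 zmax 0.142 rmax 0.107 x -0.022 0.02
scene y -0.19 n 84 zmax 0.151 rmax 0.11 x -0.022 0.034
scene y -0.175 n 131 zmax 0.151 rmax 0.108 x -0.023 0.034
scene y -0.16 n 106 zmax 0.153 rmax 0.108 x -0.023 0.034
scene y -0.145 n 109 zmax 0.168 rmax 0.123 x -0.022 0.034
scene y -0.13 n 99 zmax 0.17 rmax 0.128 x -0.022 0.034
scene y -0.115 n 65 zmax 0.22 rmax 0.18 x -0.021 0.032
scene y -0.1 n 49 zmax 0.217 rmax 0.18 x -0.021 0.022
scene y -0.085 n 6 zmax 0.238 rmax 0.203 x 0.004 0.012
[[-0.91  0.41  0.  ]
 [ 0.41  0.91  0.  ]
 [-0.    0.   -1.  ]]
1 [ 0.154 -0.284  0.986]
-1 [ 0.332  0.18  -2.127]
```

```bash
cat >> h.py <<'E'
TH=np.radians(8.65); O=np.array([.5733,.0189,0.])
def Rz(a): return Rn.from_euler("z",a).as_matrix()
def fix(p): return O+Rz(TH)@np.array(p)          # fixture -> world
def tofix(P): return (P-O)@Rz(TH)
def lever_pose(a,r,dx=0,da=0):  # TCP at radius r, hand in line with the lever
    d=np.array([0,np.sin(a),np.cos(a)]); z=-np.array([0,np.sin(a+da),np.cos(a+da)]); y=np.array([1.,0,0])
    return fix(np.array([dx,-.085,.045])+r*d), Rz(TH)@np.stack([np.cross(y,z),y,z],1)
def down_pose(p,yaw): # tool y along world yaw
    y=np.array([np.cos(yaw),np.sin(yaw),0]); z=np.array([0,0,-1.]); return np.array(p),np.stack([np.cross(y,z),y,z],1)
def delta(T,base=None):
    if base is None:
        s=robot.read_state(); base=(np.array(s["tool_pos"]),Rn.from_rotvec(s["orientation"]).as_matrix())
    p,R=base
    return np.r_[R.T@(T[0]-p),Rn.from_matrix(R.T@T[1]).as_rotvec()].round(4).tolist()
E
python3 - <<'E'
from h import *
p=lever_pose(.305,.26); print(p[0],delta(p))
E
```

```text
[0.57434132 0.01205498 0.29300021] [-0.5181, -0.3518, -0.0973, 0.1516, -0.2794, 0.9861]
```

Request:
move_arm(
  deltas=[0,0,-0.1,0,0,0,1,0,0,-0.16,0,0,0,1,-0.518,-0.352,-0.12,0.152,-0.279,0.986,1,-0.518,-0.352,-0.12,0.152,-0.279,0.986,1,-0.518,-0.352,-0.12,0.152,-0.279,0.986,1,-0.518,-0.352,-0.12,0.152,-0.279,0.986,1,-0.518,-0.352,-0.12,0.152,-0.279,0.986,1,-0.518,-0.352,-0.12,0.152,-0.279,0.986,1,-0.518,-0.352,-0.12,0.152,-0.279,0.986,1,-0.518,-0.352,-0.12,0.152,-0.279,0.986,1,-0.518,-0.352,-0.12,0.152,-0.279,0.986,1,-0.518,-0.352,-0.12,0.152,-0.279,0.986,1],
)

```text
t: 2.2
tool_pos: [0.5743, 0.0112, 0.3159]
orientation: [1.888, 2.197, -0.29]
force: [0.3, -0.0, 0.3]
opening: 0.0933
gripper_force: 0.0
```

Request:
move_arm(
  deltas=[0,0,0,0,0,0,1,0,0,0,0,0,0,1],
)

```text
t: 2.45
tool_pos: [0.5733, 0.0129, 0.3155]
orientation: [1.889, 2.196, -0.291]
force: [0.2, 0.2, 0.0]
opening: 0.0929
gripper_force: 0.0
```

Run:
```python
from h import *
p=lever_pose(.305,.26); print(delta(p)); s=robot.read_state(); print(s["t"],s["tool_pos"],s["q"].round(2),s["force"])
im,P=cloud("wrist"); save(im,"w1.png"); np.savez("w1.npz",im=im,P=P)
for l in ("collar","lever"): print(l,[(r["uv"],round(r["confidence"],2)) for r in robot.recognise("wrist",l)])
f=tofix(P)-[0,-.085,.045]; r=np.hypot(f[...,1],f[...,2])
m=(abs(f[...,0])<.03)&(f[...,2]>.1)&(f[...,1]>-.02)
for lo,hi in ((.15,.18),(.18,.188),(.188,.2),(.2,.215)):
    k=m&(r>lo)&(r<hi)
    if k.sum()>5: g=f[k]; print(lo,k.sum(),g.mean(0).round(4),np.percentile(g[:,0],[1,99]).round(4),"ang",np.percentile(np.arctan2(g[:,1],g[:,2]),[1,50,99]).round(3))
```

```text
[0.0057, 0.0009, 0.0218, -0.0012, -0.0006, -0.0007]
2.45 [0.57329012 0.01294545 0.31547979] [ 0.14  0.03  1.41 -0.31  1.69 -0.05] [0.23215517 0.17611378 0.03731209]
collar [([280.0, 185.8], 0.92), ([231.8, 270.2], 0.72)]
lever [([279.8, 187.2], 0.69)]
0.15 129 [-0.0031  0.0617  0.1559] [-0.0209  0.0138] ang [0.309 0.387 0.404]
0.18 786 [-0.0038  0.0545  0.1758] [-0.0208  0.0126] ang [0.204 0.309 0.385]
0.188 36 [-0.004   0.061   0.1838] [-0.0103  0.0026] ang [0.302 0.323 0.329]
0.2 180 [-0.0037  0.0604  0.1966] [-0.0104  0.0024] ang [0.266 0.299 0.326]
```

View pics/w1.png

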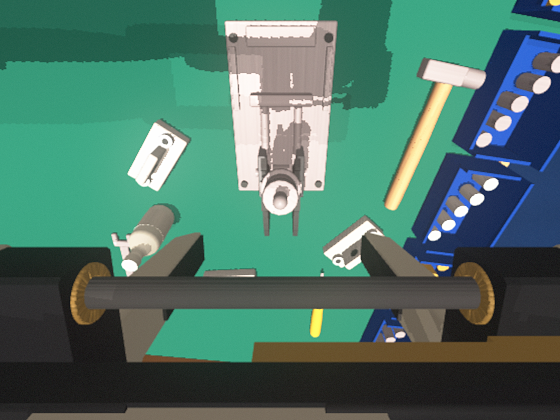

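The wrist view shows the lever's end at (280,200), in line between the fingers, with lever ≈ 0.30 rad. The collar top is at r = 184 mm, which matches the expected 185. Going down along the lever.

Run:
```python
from h import *
print(delta(lever_pose(.303,.23,-.003)),delta(lever_pose(.303,.158,-.003)))
```

```text
[0.0041, -0.0023, 0.0526, 0.0003, 0.0016, 0.0018] [0.0042, -0.0023, 0.1246, 0.0003, 0.0016, 0.0018]
```

Request:
move_arm(
  deltas=[0.004,-0.002,0.05,0,0.002,0.002,1,0.004,-0.002,0.075,0,0.002,0.002,1,0.004,-0.002,0.1,0,0.002,0.002,1,0.004,-0.002,0.125,0,0.002,0.002,1,0.004,-0.002,0.125,0,0.002,0.002,1],
  squeeze=15,
)

```text
t: 3.22
tool_pos: [0.5749, -0.0197, 0.1931]
orientation: [1.89, 2.2, -0.293]
force: [-0.0, -0.3, 0.6]
opening: 0.0927
gripper_force: 0.0
```

Request:
move_arm(
  deltas=[0,0,0,0,0,0,0.5,0,0,0,0,0,0,0.35,0,0,0,0,0,0,0.2,0,0,0,0,0,0,0.2,0,0,0,0,0,0,0.2],
  squeeze=15,
)

```text
t: 3.85
tool_pos: [0.5766, -0.0206, 0.1954]
orientation: [1.891, 2.196, -0.288]
force: [-0.4, -0.7, -0.8]
opening: 0.0476
gripper_force: 0.0
```

Request:
move_arm(
  deltas=[0,0,0,0,0,0,0.2,0,0,0,0,0,0,0.2,0,0,0,0,0,0,0.2],
  squeeze=45,
)

```text
t: 4.22
tool_pos: [0.5763, -0.0207, 0.1952]
orientation: [1.891, 2.196, -0.289]
force: [-1.3, -1.0, 1.2]
opening: 0.0342
gripper_force: 45.0
```

Run:
```python
from h import *
print(delta(lever_pose(.303,.158,-.003)), delta(lever_pose(.303,.176,-.003)),robot.read_state()["force"],robot.read_state()["opening"])
```

```text
[0.0015, -0.0, -0.0011, -0.001, -0.0001, -0.0019] [0.0015, -0.0, -0.0191, -0.001, -0.0001, -0.0019] [-1.32055908 -1.03222902  1.24182867] 0.03424313653295608
```

Request:
move_arm(
  deltas=[0,0,-0.005,0,0,0,0.2,0,0,-0.01,0,0,0,0.2,0,0,-0.014,0,0,0,0.2,0,0,-0.0175,0,0,0,0.2,0,0,-0.0175,0,0,0,0.2,0,0,-0.0175,0,0,0,0.2],
)

```text
t: 4.97
tool_pos: [0.5755, -0.0155, 0.2115]
orientation: [1.891, 2.196, -0.289]
force: [0.0, -3.9, -7.3]
opening: 0.0344
gripper_force: 45.0
```

Run:
```python
from h import *
s=robot.read_state(); print(s["force"],s["opening"],s["gripper_force"])
p=s["tool_pos"]; f=tofix(np.array(p))-[0,-.085,.045]; r=np.hypot(f[1],f[2]); a=np.arctan2(f[1],f[2]); print(f,r,a)
Z=Rn.from_rotvec(s["orientation"]).as_matrix()[:,2]; z=-Rz(TH).T@Z; print("hand ang",np.arctan2(z[1],z[2]),z[0])
for b in np.arange(a-.065,-.41,-.065).tolist()+[-.4,-.43]:
    print(round(b,3),delta(lever_pose(b,r,f[0])))
```

```text
[ 0.01600905 -3.85896339 -7.26050443] 0.03436965756958065 44.99682426452637
[-0.00304489  0.05062346  0.16651698] 0.17404206610242365 0.29513509653680786
hand ang 0.30288208273732925 0.0013040461108315665
0.23 [-0.0113, 0.0, 0.0005, -0.0012, 0.0727, -0.0018]
0.165 [-0.0225, 0.0, 0.0016, -0.0012, 0.1377, -0.0018]
0.1 [-0.0337, 0.0001, 0.0036, -0.0011, 0.2027, -0.0018]
0.035 [-0.0447, 0.0001, 0.0062, -0.0011, 0.2677, -0.0019]
-0.03 [-0.0555, 0.0001, 0.0095, -0.001, 0.3327, -0.0019]
-0.095 [-0.0661, 0.0001, 0.0136, -0.0009, 0.3977, -0.0019]
-0.16 [-0.0763, 0.0002, 0.0183, -0.0009, 0.4627, -0.002]
-0.225 [-0.0863, 0.0002, 0.0237, -0.0008, 0.5277, -0.002]
-0.29 [-0.0959, 0.0002, 0.0297, -0.0008, 0.5927, -0.002]
-0.355 [-0.105, 0.0002, 0.0363, -0.0007, 0.6577, -0.0021]
-0.4 [-0.1112, 0.0002, 0.0412, -0.0007, 0.7029, -0.0021]
-0.43 [-0.1151, 0.0003, 0.0447, -0.0006, 0.7329, -0.0021]
```

Force of 7.3 N matches the spring near the top, so the collar is lifted by about 17 mm. Swinging back along the arc.

Request:
move_arm(
  deltas=[-0.011,0,0.0005,-0.001,0.073,-0.002,0.2,-0.0225,0,0.0015,-0.001,0.138,-0.002,0.2,-0.0335,0,0.0035,-0.001,0.203,-0.002,0.2,-0.0445,0,0.006,-0.001,0.268,-0.002,0.2,-0.0555,0,0.0095,-0.001,0.333,-0.002,0.2,-0.066,0,0.0135,-0.001,0.398,-0.002,0.2,-0.066,0,0.0135,-0.001,0.398,-0.002,0.2],
)

```text
t: 5.85
tool_pos: [0.5857, -0.0833, 0.2179]
orientation: [-2.003, -2.324, -0.095]
force: [0.1, -0.9, -8.2]
opening: 0.0341
gripper_force: 45.0
```

```bash
cat >> h.py <<'E'
def rep():
    s=robot.read_state(); f=tofix(np.array(s["tool_pos"]))-[0,-.085,.045]; r=np.hypot(f[1],f[2]); a=np.arctan2(f[1],f[2])
    z=-Rz(TH).T@Rn.from_rotvec(s["orientation"]).as_matrix()[:,2]
    print("t",round(s["t"],2),"f",f.round(4),"r",r.round(4),"a",a.round(4),"hand",np.arctan2(z[1],z[2]).round(4),"force(fix)",(Rz(TH).T@s["force"]).round(1),"op",round(s["opening"],4),"gf",round(s["gripper_force"],1)); return f,r,a
E
python3 - <<'E'
from h import *
f,r,a=rep()
for b in (-.16,-.225,-.29,-.355,-.4,-.42): print(b,delta(lever_pose(b,.174,f[0])))
E
```

```text
t 5.85 f [-0.0031 -0.0179  0.1729] r 0.1738 a -0.103 hand -0.095 force(fix) [ 0.  -0.9 -8.2] op 0.0341 gf 45.0
-0.16 [-0.0099, 0.0, 0.0002, 0.0003, 0.065, -0.0025]
-0.225 [-0.0212, 0.0001, 0.0013, 0.0004, 0.13, -0.0024]
-0.29 [-0.0323, 0.0001, 0.0031, 0.0005, 0.195, -0.0024]
-0.355 [-0.0433, 0.0001, 0.0057, 0.0006, 0.26, -0.0024]
-0.4 [-0.0509, 0.0001, 0.0079, 0.0006, 0.305, -0.0024]
-0.42 [-0.0542, 0.0001, 0.0089, 0.0007, 0.325, -0.0024]
```

Request:
move_arm(
  deltas=[-0.01,0,0,0,0.065,-0.002,0.2,-0.021,0,0.0015,0,0.13,-0.002,0.2,-0.032,0,0.003,0,0.195,-0.002,0.2,-0.043,0,0.0055,0,0.26,-0.002,0.2,-0.051,0,0.008,0,0.3,-0.002,0.2,-0.051,0,0.008,0,0.3,-0.002,0.2],
)

```text
t: 6.6
tool_pos: [0.593, -0.1315, 0.2047]
orientation: [-1.836, -2.139, -0.366]
force: [-2.2, 0.3, -8.4]
opening: 0.034
gripper_force: 45.0
```

Run:
```python
from h import *
f,r,a=rep()
```

```text
t 6.6 f [-0.0031 -0.0667  0.1597] r 0.1731 a -0.3955 hand -0.3947 force(fix) [-2.1  0.7 -8.4] op 0.034 gf 45.0
```

Request:
move_arm(
  deltas=[0,0,0.005,0,0,0,0.2,0,0,0.01,0,0,0,0.2,0,0,0.015,0,0,0,0.2,0,0,0.016,0,0,0,0.2,0,0,0.016,0,0,0,1,0,0,0.016,0,0,0,1,0,0,0.016,0,0,0,1,0,0,0.016,0,0,0,1,0,0,-0.04,0,0,0,1,0,0,-0.1,0,0,0,1,0,0,-0.16,0,0,0,1,0,0,-0.16,0,0,0,1],
)

```text
t: 8.1
tool_pos: [0.604, -0.1945, 0.3599]
orientation: [-1.842, -2.149, -0.373]
force: [-0.4, -0.1, -0.3]
opening: 0.0931
gripper_force: 0.0
```

Run:
```python
from h import *
rep()
im,P=cloud("top"); f=tofix(P)-[0,-.085,.045]; r=np.hypot(f[...,1],f[...,2])
m=(abs(f[...,0]+.003)<.008)&(r>.195)&(r<.215)&(f[...,2]>.1); g=f[m]; print(m.sum(),g.mean(0),np.arctan2(g[:,1],g[:,2]).mean())
# moving jaw + fixed jaw (nest frame)
n=tofix(P)-[0,.0605,.014]
j=(n[...,2]>.016)&(n[...,2]<.028)&(abs(n[...,0])<.05)&(n[...,1]>-.1)&(n[...,1]<.08)
y=n[j][:,1]; h,e=np.histogram(y,np.arange(-.1,.08,.005)); print([(round(a,3),int(b)) for a,b in zip(e,h) if b])
lo=n[j&(n[...,1]>.02)]; print("fixed jaw x",np.percentile(lo[:,0],[1,99]),"y",np.percentile(lo[:,1],[1,99]))
# gate plates, highest points toward nest
k=(abs(n[...,0])<.03)&(n[...,1]>-.16)&(n[...,1]<-.06)&(n[...,2]>.05)
for yy in np.arange(-.15,-.06,.01):
    q=k&(n[...,1]>yy)&(n[...,1]<yy+.01)
    if q.sum(): print(round(yy,3),q.sum(),"zmax(bench)",(n[q][:,2].max()+.014).round(3))
b=(.5188,-.3526,.05); y=np.radians(11.5)
print(delta(down_pose((.5188,-.3526,.2),y-np.pi/2)))
```

```text
t 8.1 f [-0.0017 -0.1306  0.3149] r 0.3409 a -0.3932 hand -0.3881 force(fix) [-0.4 -0.1 -0.3] op 0.0931 gf 0.0
37 [-0.00158905 -0.07337313  0.19192729] -0.3649744142167918
[(np.float64(-0.1), 5), (np.float64(-0.095), 9), (np.float64(-0.09), 8), (np.float64(-0.085), 14), (np.float64(-0.08), 9), (np.float64(-0.075), 18), (np.float64(-0.07), 60), (np.float64(-0.065), 60), (np.float64(-0.06), 56), (np.float64(-0.055), 4), (np.float64(0.025), 8), (np.float64(0.03), 64), (np.float64(0.035), 59), (np.float64(0.04), 58), (np.float64(0.045), 59), (np.float64(0.05), 42)]
fixed jaw x [-0.04416732  0.04426482] y [0.02959507 0.05342239]
-0.15 68 zmax(bench) 0.164
-0.14 67 zmax(bench) 0.17
-0.13 74 zmax(bench) 0.17
-0.12 55 zmax(bench) 0.151
-0.11 40 zmax(bench) 0.148
-0.1 33 zmax(bench) 0.153
-0.09 28 zmax(bench) 0.156
[-0.193, -0.1087, 0.089, -0.2927, -0.3168, 1.5021]
```

Run:
```python
from h import *
for nm in ("top","scene","wrist"):
    im,P=cloud(nm); n=tofix(P)-[0,.0605,0]
    k=(abs(n[...,0])<.04)&(n[...,1]>-.135)&(n[...,1]<-.05)&(n[...,2]>.06)
    for yy in np.arange(-.13,-.05,.01):
        q=k&(n[...,1]>yy)&(n[...,1]<yy+.01)
        if q.sum(): i=np.where(q,n[...,2],-1).argmax(); v,u=divmod(i,560); print(nm,round(yy,3),q.sum(),"top pt",n[v,u].round(3),(u,v),im[v,u])
    if nm=="scene": save(im,"s2.png",(170,280,210,330),6)
```

```text
top -0.13 86 top pt [ 0.021 -0.13   0.171] (np.int64(304), np.int64(181)) [137 130 124]
top -0.12 65 top pt [-0.024 -0.12   0.168] (np.int64(303), np.int64(200)) [93 94 86]
top -0.11 40 top pt [ 0.019 -0.105  0.148] (np.int64(294), np.int64(185)) [90 91 84]
top -0.1 32 top pt [ 0.018 -0.093  0.155] (np.int64(289), np.int64(186)) [70 76 68]
top -0.09 28 top pt [-0.022 -0.089  0.153] (np.int64(290), np.int64(202)) [76 78 74]
scene -0.13 124 top pt [ 0.021 -0.126  0.17 ] (np.int64(249), np.int64(206)) [90 90 89]
scene -0.12 89 top pt [-0.018 -0.115  0.151] (np.int64(258), np.int64(200)) [74 75 76]
scene -0.11 53 top pt [-0.02  -0.11   0.146] (np.int64(260), np.int64(201)) [73 74 72]
scene -0.1 36 top pt [-0.021 -0.092  0.155] (np.int64(266), np.int64(201)) [77 74 77]
scene -0.09 24 top pt [-0.021 -0.085  0.153] (np.int64(268), np.int64(202)) [83 80 80]
wrist -0.13 114 top pt [-0.021 -0.126  0.166] (np.int64(269), np.int64(133)) [135 129 124]
wrist -0.12 67 top pt [-0.02  -0.117  0.147] (np.int64(270), np.int64(132)) [113 106  99]
wrist -0.11 65 top pt [-0.026 -0.11   0.145] (np.int64(266), np.int64(128)) [198 179 169]
wrist -0.1 92 top pt [ 0.015 -0.094  0.154] (np.int64(295), np.int64(115)) [122 112 106]
wrist -0.09 42 top pt [ 0.014 -0.09   0.151] (np.int64(294), np.int64(113)) [141 128 122]
```

View pics/s2.png

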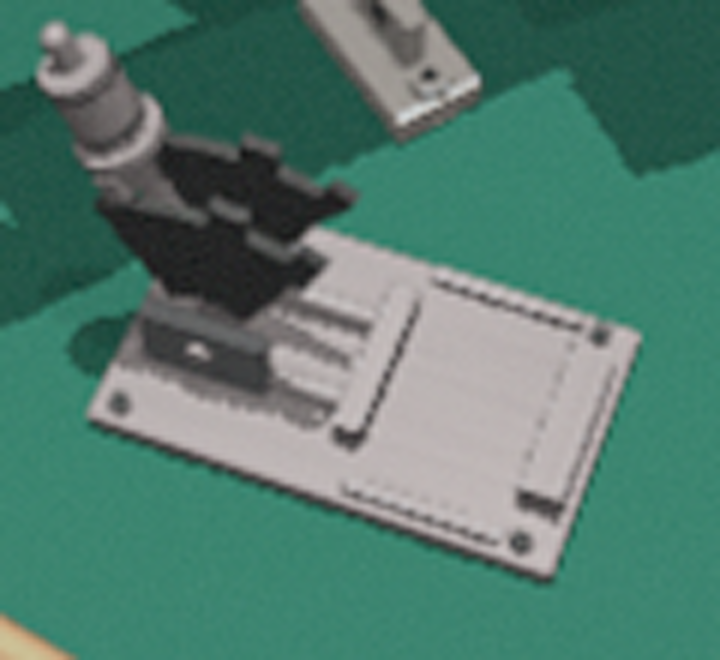

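The crop shows gate horns (r ≈ 122 mm) at nest y ≈ -85 mm, z ≈ 0.154. A hand gripping across y would bring its 188 mm body into them. So I'll grip the rib end to end along x (56 mm), just above the bosses, which keeps the long side of the body clear of the gate. First I'll hover over the bracket and look.

Run:
```python
from h import *
y=np.radians(11.5)
print(delta(down_pose((.5188,-.3526,.25),y)))
```

```text
[-0.1745, -0.1068, 0.0373, 0.0087, -0.397, -0.047]
```

Request:
move_arm(
  deltas=[-0.06,-0.04,-0.01,0.002,-0.13,-0.015,1,-0.115,-0.07,0.01,0.005,-0.26,-0.03,1,-0.1745,-0.107,0.037,0.009,-0.397,-0.047,1,-0.1745,-0.107,0.037,0.009,-0.397,-0.047,1,-0.1745,-0.107,0.037,0.009,-0.397,-0.047,1,-0.1745,-0.107,0.037,0.009,-0.397,-0.047,1],
)

```text
t: 9.05
tool_pos: [0.521, -0.3538, 0.2544]
orientation: [1.985, 2.429, 0.003]
force: [-0.0, -0.4, 1.1]
opening: 0.0932
gripper_force: 0.0
```

Run:
```python
from h import *
s=robot.read_state(); print(s["t"],s["tool_pos"],s["q"].round(2))
im,P=cloud("wrist"); save(im,"w3.png")
z=P[...,2]; d=np.hypot(P[...,0]-.5188,P[...,1]+.3526)
for lo,hi in ((.015,.027),(.055,.07)):
    q=P[(d<.09)&(z>lo)&(z<hi)]
    print(len(q),cv2.minAreaRect((q[:,:2]*1000).astype(np.float32)),np.median(q[:,2]))
```

```text
9.05 [ 0.52100011 -0.35379026  0.25438145] [-0.68  0.19  1.32  0.    1.63 -0.88]
1999 ((515.2044677734375, -355.4214172363281), (109.5237045288086, 56.217994689941406), 11.207381248474121) 0.021819380887902917
471 ((515.3687133789062, -355.07916259765625), (54.32780075073242, 13.622575759887695), 11.39456844329834) 0.06351180781921045
```

View pics/w3.png

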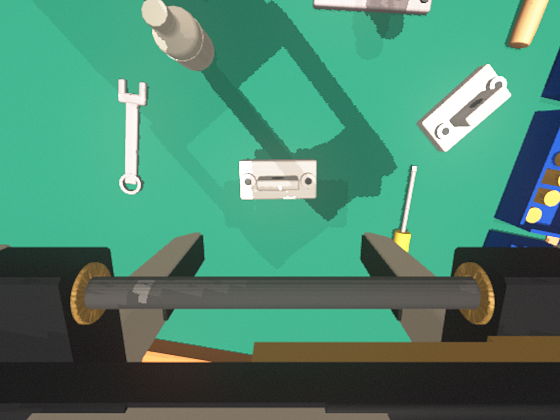

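The wrist view shows the bracket at (278,180), aligned with the finger line. It measures (0.516, -0.355), yaw 11.3°, with the rib top at 63.5 mm as expected.

Run:
```python
from h import *
print(delta(down_pose((.5158,-.3548,.047),np.radians(11.3))))
```

```text
[0.0008, -0.0064, 0.2076, 0.0047, 0.0033, 0.0034]
```

Request:
move_arm(
  deltas=[0.001,-0.006,0.06,0.004,0.003,0.003,1,0.001,-0.006,0.12,0.004,0.003,0.003,1,0.001,-0.006,0.16,0.004,0.003,0.003,1,0.001,-0.006,0.18,0.004,0.003,0.003,1,0.001,-0.006,0.18,0.004,0.003,0.003,1,0.001,-0.006,0.18,0.004,0.003,0.003,1],
)

```text
t: 9.85
tool_pos: [0.5153, -0.3551, 0.075]
orientation: [1.99, 2.429, -0.002]
force: [0.2, -0.7, 0.9]
opening: 0.0932
gripper_force: 0.0
```

Run:
```python
from h import *
print(robot.read_state()["tool_pos"],delta(down_pose((.5158,-.3548,.047),np.radians(11.3))))
```

```text
[ 0.5152823  -0.35512153  0.07496599] [0.0003, 0.0006, 0.028, 0.0003, 0.002, 0.0005]
```

Request:
move_arm(
  deltas=[0,0,0.015,0,0,0,1,0,0,0.025,0,0,0,1,0,0,0.0275,0,0,0,1,0,0,0.0275,0,0,0,0.5,0,0,0.0275,0,0,0,0.5,0,0,0.0275,0,0,0,0.5,0,0,0.0275,0,0,0,0.5,0,0,0.0275,0,0,0,0.5],
  squeeze=10,
)

```text
t: 10.85
tool_pos: [0.5135, -0.354, 0.0447]
orientation: [-1.99, -2.428, 0.002]
force: [0.0, 0.2, -0.6]
opening: 0.049
gripper_force: 0.0
```

Request:
move_arm(
  deltas=[0,0,0,0,0,0,0.4,0,0,0,0,0,0,0.4,0,0,0,0,0,0,0.4],
  squeeze=50,
)

```text
t: 11.22
tool_pos: [0.5134, -0.354, 0.0446]
orientation: [-1.99, -2.428, 0.002]
force: [-0.3, 0.4, -0.3]
opening: 0.0374
gripper_force: 0.0
```

The fingers closed past 56 mm without contact, so I'll look.

Run:
```python
from h import *
s=robot.read_state(); print(s["opening"],s["tool_pos"],s["gripper_force"])
im,P=cloud("scene"); save(im,"s3.png",(130,220,140,240),6)
```

```text
0.03744666562748408 [ 0.51337701 -0.35395441  0.04459436] 0.0
```

View pics/s3.png

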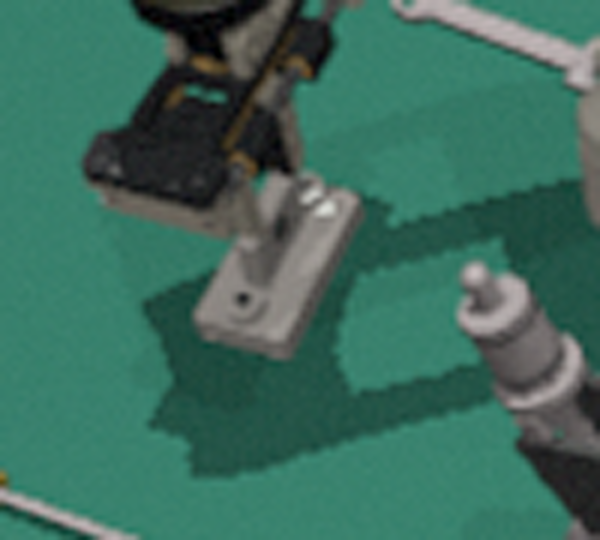

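Run:
```python
from h import *
R=Rz(np.radians(11.3)); c=np.array([.5153,-.3553,0])
P0=np.load("scene0.npz")["P"]; im1,P1=cloud("scene")
T0=np.load("top0.npz")["P"]; imt,Tt=cloud("top")
for nm,P in (("s0",P0),("s1",P1),("t0",T0),("t1",Tt)):
    b=(P-c)@R; z=b[...,2]; near=(abs(b[...,0])<.08)&(abs(b[...,1])<.06)
    q=b[near&(z>.017)&(z<.027)][:,:2]; print(nm,len(q),cv2.minAreaRect((q*1000).astype(np.float32)))
    for lo in (.034,.042,.05,.058,.066,.08):
        q=b[near&(z>lo)&(z<lo+.008)]
        if len(q)>3: print("  z",lo,len(q),"x",np.percentile(q[:,0],[2,50,98]).round(3),"y",np.percentile(q[:,1],[2,50,98]).round(3))
```

```text
s0 249 ((2.3596725463867188, 0.7007389068603516), (109.98971557617188, 57.22550964355469), 0.6249961853027344)
  z 0.034 34 x [-0.041  0.018  0.051] y [-0.004  0.005  0.01 ]
  z 0.042 14 x [-0.023  0.009  0.03 ] y [-0.005  0.007  0.008]
  z 0.05 22 x [-0.023  0.009  0.029] y [-0.001  0.006  0.009]
  z 0.058 54 x [-0.025  0.002  0.029] y [-0.006  0.002  0.009]
  z 0.066 9 x [-0.008  0.008  0.026] y [0.001 0.004 0.006]
s1 257 ((1.5290794372558594, 0.5353813171386719), (114.52957916259766, 57.44458770751953), 0.8925713896751404)
  z 0.034 27 x [-0.042  0.018  0.049] y [-0.004  0.007  0.011]
  z 0.042 19 x [-0.017  0.011  0.029] y [-0.001  0.007  0.009]
  z 0.05 19 x [-0.022  0.009  0.03 ] y [-0.005  0.006  0.009]
  z 0.058 33 x [-0.021 -0.003  0.028] y [-0.006  0.004  0.008]
  z 0.066 17 x [-0.025 -0.016  0.025] y [-0.004  0.003  0.011]
  z 0.08 15 x [-0.034 -0.018  0.033] y [0.004 0.01  0.013]
t0 498 ((4.034664154052734, 2.4308853149414062), (109.84497833251953, 57.649200439453125), 1.5690906047821045)
  z 0.034 44 x [-0.047  0.005  0.052] y [-0.006  0.008  0.012]
  z 0.042 20 x [-0.023  0.008  0.028] y [0.006 0.008 0.01 ]
  z 0.05 20 x [-0.02   0.005  0.03 ] y [0.007 0.009 0.01 ]
  z 0.058 97 x [-0.023  0.002  0.031] y [-0.005  0.003  0.009]
  z 0.066 21 x [-0.017  0.012  0.028] y [-0.003  0.003  0.009]
t1 279 ((9.942943572998047, 3.016277313232422), (97.44226837158203, 55.93870162963867), 1.4190181493759155)
  z 0.034 25 x [-0.013  0.021  0.054] y [0.005 0.008 0.01 ]
  z 0.042 10 x [-0.012  0.016  0.029] y [0.008 0.009 0.01 ]
  z 0.05 19 x [-0.008  0.006  0.03 ] y [0.007 0.009 0.011]
  z 0.058 23 x [-0.006  0.005  0.019] y [0.002 0.007 0.009]
  z 0.066 11 x [-0.001  0.015  0.024] y [0.003 0.005 0.014]
```

Run:
```python
from h import *
R=Rz(np.radians(11.3)); c=np.array([.5134,-.354,0])   # TCP frame in bracket axes
m=robot.camera_model("scene"); print("cam", (-(np.array(m["R"]).T@np.array(m["t"]))-c)@R)
a=np.load("scene0.npz"); im1,P1=cloud("scene"); P0=a["P"]
b=(P1-c)@R; new=(np.linalg.norm(P1-P0,axis=-1)>.012)&(abs(b[...,0])<.09)&(abs(b[...,1])<.06)&(b[...,2]>.02)&(b[...,2]<.13)
print(new.sum())
for zl in np.arange(.03,.13,.01):
    q=b[new&(b[...,2]>zl)&(b[...,2]<=zl+.01)]
    print(round(zl,2),[tuple((p*1000).astype(int)) for p in q[np.argsort(q[:,0])][::max(1,len(q)//14)]])
```

```text
cam [0.71086095 0.53792168 1.13801321]
88
0.03 []
0.04 []
0.05 []
0.06 [(np.int64(-30), np.int64(6), np.int64(68)), (np.int64(-25), np.int64(8), np.int64(69)), (np.int64(-20), np.int64(7), np.int64(69)), (np.int64(-20), np.int64(-6), np.int64(69))]
0.07 [(np.int64(-26), np.int64(10), np.int64(79)), (np.int64(-19), np.int64(-2), np.int64(72)), (np.int64(-19), np.int64(9), np.int64(77)), (np.int64(-18), np.int64(6), np.int64(76)), (np.int64(-18), np.int64(0), np.int64(79)), (np.int64(-18), np.int64(2), np.int64(75)), (np.int64(-17), np.int64(1), np.int64(70)), (np.int64(24), np.int64(11), np.int64(77)), (np.int64(26), np.int64(9), np.int64(79)), (np.int64(29), np.int64(10), np.int64(77)), (np.int64(32), np.int64(1), np.int64(78))]
0.08 [(np.int64(-31), np.int64(10), np.int64(89)), (np.int64(-29), np.int64(10), np.int64(86)), (np.int64(-28), np.int64(10), np.int64(82)), (np.int64(-23), np.int64(9), np.int64(87)), (np.int64(-21), np.int64(2), np.int64(82)), (np.int64(-20), np.int64(10), np.int64(86)), (np.int64(-20), np.int64(6), np.int64(84)), (np.int64(-20), np.int64(9), np.int64(80)),
[... 2165 characters left out ...]
64(8), np.int64(110)), (np.int64(-20), np.int64(9), np.int64(116)), (np.int64(18), np.int64(8), np.int64(110)), (np.int64(23), np.int64(8), np.int64(116)), (np.int64(24), np.int64(11), np.int64(114)), (np.int64(27), np.int64(10), np.int64(117)), (np.int64(29), np.int64(11), np.int64(115)), (np.int64(33), np.int64(8), np.int64(113)), (np.int64(33), np.int64(10), np.int64(119)), (np.int64(34), np.int64(6), np.int64(114)), (np.int64(35), np.int64(9), np.int64(111))]
0.12 [(np.int64(-27), np.int64(11), np.int64(124)), (np.int64(-22), np.int64(0), np.int64(125)), (np.int64(-19), np.int64(10), np.int64(122)), (np.int64(-17), np.int64(2), np.int64(127)), (np.int64(33), np.int64(11), np.int64(125))]
```

Diagnosis: the fingers straddle the rib line correctly at ±18 mm, yet the visible rib ends give no contact. I'll close further, gently, to find where the rib actually bears.

Request:
move_arm(
  deltas=[0,0,0,0,0,0,0.3,0,0,0,0,0,0,0.2,0,0,0,0,0,0,0.1,0,0,0,0,0,0,0.1,0,0,0,0,0,0,0.1,0,0,0,0,0,0,0.1],
  squeeze=8,
)

```text
t: 12.18
tool_pos: [0.5134, -0.354, 0.0446]
orientation: [-1.99, -2.428, 0.002]
force: [-0.4, -0.3, -0.0]
opening: 0.0089
gripper_force: 0.0
```

Run:
```python
from h import *
s=robot.read_state(); print(s["t"],s["opening"],s["gripper_force"],s["force"],s["tool_pos"])
R=Rz(np.radians(11.3)); c=np.array([.5153,-.3553,0])
im1,P=cloud("scene"); b=(P-c)@R; z=b[...,2]; q=b[(abs(b[...,0])<.08)&(abs(b[...,1])<.06)&(z>.017)&(z<.027)][:,:2]; print(cv2.minAreaRect((q*1000).astype(np.float32)))
```

```text
12.175 0.008945971257039964 0.0 [-0.43878762 -0.30006066 -0.01832599] [ 0.51340564 -0.35397328  0.04462682]
((2.0954360961914062, 1.9374027252197266), (110.5741958618164, 57.15068817138672), 0.6500902771949768)
```

Run:
```python
from h import *
print(robot.tips_ahead)
R=Rz(np.radians(11.3)); c=np.array([.5134,-.354,0])
for nm in("scene","top"):
    a=np.load(nm+"0.npz"); im1,P1=cloud(nm); P0=a["P"]; b=(P1-c)@R
    new=(np.linalg.norm(P1-P0,axis=-1)>.008)&(abs(b[...,0])<.05)&(abs(b[...,1])<.04)&(b[...,2]>.02)&(b[...,2]<.13)
    q=b[new]; q=q[np.argsort(q[:,2])][:25]; print(nm,new.sum(),(q*1000).astype(int).tolist())
s=robot.read_state(); print(s["q"])
```

```text
0.011
scene 94 [[43, -24, 20], [-12, 9, 20], [37, -26, 23], [20, 28, 25], [-32, 1, 25], [-44, 0, 27], [44, 3, 28], [2, 14, 29], [40, 2, 33], [21, 7, 45], [24, 6, 53], [-9, 0, 57], [-9, 7, 61], [23, 1, 66], [9, 10, 69], [23, 0, 71], [-9, 9, 73], [13, 9, 73], [-6, 4, 74], [11, 8, 76], [-5, 9, 77], [-9, 10, 79], [18, 9, 79], [19, -4, 80], [21, 3, 81]]
top 16 [[-10, 24, 20], [28, 27, 25], [21, 9, 26], [14, 25, 26], [-16, 11, 28], [-8, 23, 28], [12, 10, 68], [-6, 10, 70], [9, 9, 71], [14, 11, 73], [11, 10, 76], [10, 9, 80], [7, 7, 81], [8, 10, 81], [9, 11, 95], [9, 12, 129]]
[-6.84997391e-01  3.10723099e-01  1.56415418e+00 -1.25445359e-03
  1.26898653e+00 -8.82185614e-01]
```

Run:
```python
from h import *
im,P=cloud("scene"); m=robot.camera_model("scene"); K=np.array(m["K"])
R=Rz(np.radians(11.3)); c=np.array([.5134,-.354,0])
k=12; r0,r1,c0,c1=148,192,160,208
big=cv2.resize(im[r0:r1,c0:c1],None,fx=k,fy=k,interpolation=cv2.INTER_CUBIC)
for z,col in ((.034,(255,0,0)),(.066,(255,255,0)),(.1,(0,0,255))):
  for x in (-.0225,-.005,.005,.0225):
    X=c+R@np.array([x,.009,z]); q=np.array(m["R"])@X+np.array(m["t"]); u=K@q/q[2]
    cv2.circle(big,(int((u[0]-c0+.5)*k),int((u[1]-r0+.5)*k)),3,col,-1)
save(big,"s4.png")
```

```text
(no output)
```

View pics/s4.png

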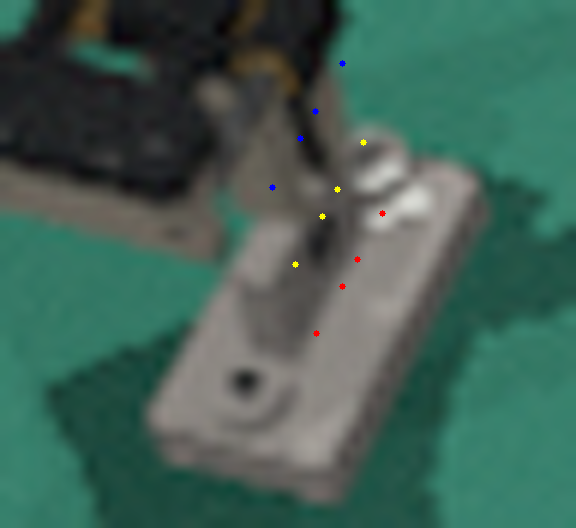

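The overlay shows the fingers ending at the top of the rib (around pixel (270,210)) instead of at the red points where the tips should be. I'll raise the hand clear and measure the fingertip height directly.

Request:
move_arm(
  deltas=[0,0,-0.05,0,0,0,0.3,0,0,-0.08,0,0,0,0.4,0,0,-0.1,0,0,0,0.6,0,0,-0.1,0,0,0,0.6,0,0,-0.1,0,0,0,0.6,0,0,-0.1,0,0,0,0.6],
)

```text
t: 13.12
tool_pos: [0.5128, -0.3533, 0.1425]
orientation: [-1.988, -2.426, 0.002]
force: [0.3, 0.1, 0.1]
opening: 0.0555
gripper_force: 0.0
```

Run:
```python
from h import *
s=robot.read_state(); W=Rn.from_rotvec(s["orientation"]).as_matrix(); p=np.array(s["tool_pos"]); print(p,s["opening"])
for nm in("scene","top"):
    im,P=cloud(nm); b=(P-p)@W   # tool coords
    k=(abs(b[...,0])<.03)&(abs(b[...,1])<.07)&(b[...,2]<.05)&(b[...,2]>-.12)
    q=b[k]; h,e=np.histogram(q[:,2],np.arange(-.12,.06,.01)); print(nm,dict(zip((e[:-1]*1000).round().astype(int).tolist(),h.tolist())))
    q=q[np.argsort(-q[:,2])][:14]; print((q*1000).astype(int).tolist())
```

```text
[ 0.51275651 -0.35327537  0.1425331 ] 0.05551398522267829
scene {-120: 8, -110: 6, -100: 4, -90: 10, -80: 19, -70: 24, -60: 20, -50: 32, -40: 25, -30: 12, -20: 0, -10: 0, 0: 0, 10: 0, 20: 0, 30: 0, 40: 0}
[[-2, -28, -23], [6, -30, -24], [9, -31, -24], [1, -27, -26], [5, -27, -27], [10, 35, -27], [9, 32, -28], [-4, -27, -28], [-1, -28, -28], [8, 37, -29], [9, -34, -29], [10, -31, -29], [2, -27, -30], [9, 30, -31]]
top {-120: 1, -110: 0, -100: 1, -90: 2, -80: 0, -70: 0, -60: 4, -50: 4, -40: 6, -30: 6, -20: 0, -10: 0, 0: 0, 10: 0, 20: 0, 30: 0, 40: 0}
[[0, 30, -22], [10, 32, -25], [11, 34, -28], [9, 32, -29], [10, 39, -29], [10, 37, -29], [10, 41, -32], [8, 31, -33], [9, 36, -33], [6, 30, -33], [11, 43, -36], [11, 33, -36], [11, 32, -43], [11, 35, -45]]
```

Run:
```python
from h import *
s=robot.read_state(); W=Rn.from_rotvec(s["orientation"]).as_matrix(); p=np.array(s["tool_pos"])
im,P=cloud("scene"); b=(P-p)@W; b=b[np.isfinite(b).all(-1)]
for lo in np.arange(-.11,.11,.02):
    q=b[(b[:,1]>lo)&(b[:,1]<lo+.02)&(abs(b[:,0])<.05)&(b[:,2]<0)]; 
    if len(q): i=np.argsort(-q[:,2])[:3]; print(round(lo,2),len(q),(q[i]*1000).astype(int).tolist(), "x",(np.percentile(q[:,0],[1,99])*1000).astype(int))
c=np.array([.5155,-.355]); print(delta(down_pose((*c,.142),np.radians(11.3))))
```

```text
-0.11 126 [[-8, -90, -147], [-7, -94, -148], [26, -92, -149]] x [-8 49]
-0.09 391 [[7, -79, -106], [27, -80, -108], [25, -78, -108]] x [-1 38]
-0.07 294 [[35, -56, -112], [35, -50, -113], [36, -56, -116]] x [-28  36]
-0.05 327 [[2, -31, -21], [10, -30, -25], [9, -34, -29]] x [-47  36]
-0.03 380 [[0, -29, -23], [7, -29, -25], [-1, -28, -27]] x [-48  40]
-0.01 465 [[22, 2, -121], [31, -5, -123], [32, 2, -123]] x [-47  43]
0.01 779 [[8, 27, -31], [10, 29, -49], [9, 29, -62]] x [-39  42]
0.03 1177 [[10, 33, -25], [10, 33, -29], [9, 38, -30]] x [-24  49]
0.05 720 [[30, 56, -111], [35, 54, -112], [34, 57, -114]] x [-21  45]
0.07 446 [[-17, 83, -107], [-9, 85, -108], [5, 84, -108]] x [-31  36]
0.09 109 [[-31, 90, -131], [-34, 91, -131], [2, 91, -132]] x [-32  35]
[-0.0018, 0.002, 0.0014, -0.0034, -0.0023, 0.0004]
```

The whole hand sits 33 mm further back than reported: tips are at tool z = -22 mm and the body at -106 instead of -73. So the true grasp point is 41 mm behind the reported TCP. With that correction the TCP height for this grasp is 0.015.

Request:
move_arm(
  deltas=[-0.002,0.002,0.0,-0.003,-0.002,0,1,-0.002,0.002,0.03,-0.003,-0.002,0,1,-0.002,0.002,0.05,-0.003,-0.002,0,1,-0.002,0.002,0.08,-0.003,-0.002,0,1,-0.002,0.002,0.1,-0.003,-0.002,0,1,-0.002,0.002,0.115,-0.003,-0.002,0,1,-0.002,0.002,0.115,-0.003,-0.002,0,1],
)

```text
t: 14.15
tool_pos: [0.515, -0.3549, 0.0282]
orientation: [-1.991, -2.429, 0.0]
force: [-0.2, 0.4, 0.3]
opening: 0.0931
gripper_force: 0.0
```

Run:
```python
from h import *
s=robot.read_state();print(s["tool_pos"],s["force"],s["opening"]);print(delta(down_pose((.5155,-.355,.015),np.radians(11.3))))
```

```text
[ 0.51495285 -0.35487384  0.02821129] [-0.21823307  0.44021141  0.32961471] 0.09310370553273639
[-0.0002, 0.0005, 0.0132, -0.0009, -0.0008, 0.0004]
```

Request:
move_arm(
  deltas=[0,0,0.008,0,0,0,1,0,0,0.013,0,0,0,1,0,0,0.013,0,0,0,0.5,0,0,0.013,0,0,0,0.5,0,0,0.013,0,0,0,0.5,0,0,0.013,0,0,0,0.5,0,0,0.013,0,0,0,0.5],
  squeeze=10,
)

```text
t: 15.02
tool_pos: [0.5159, -0.3556, 0.0168]
orientation: [1.991, 2.428, -0.0]
force: [0.4, 0.3, -0.2]
opening: 0.056
gripper_force: 10.0
```

Request:
move_arm(
  deltas=[0,0,0,0,0,0,0.5,0,0,0,0,0,0,0.5],
  squeeze=50,
)

```text
t: 15.28
tool_pos: [0.5159, -0.3556, 0.0169]
orientation: [1.99, 2.428, -0.0]
force: [-0.0, 0.9, 1.5]
opening: 0.0557
gripper_force: 50.0
```

Gripped at 55.7 mm. Lifting, and meanwhile checking the fixture position against the saved wrist cloud.

Request:
move_arm(
  deltas=[0,0,-0.01,0,0,0,0.5,0,0,-0.04,0,0,0,0.5,0,0,-0.1,0,0,0,0.5,0,0,-0.16,0,0,0,0.5,0,0,-0.22,0,0,0,0.5,0,0,-0.28,0,0,0,0.5,0,0,-0.28,0,0,0,0.5,0,0,-0.28,0,0,0,0.5],
)

```text
t: 16.27
tool_pos: [0.5151, -0.355, 0.2954]
orientation: [-1.991, -2.429, 0.0]
force: [-0.1, 0.2, -4.7]
opening: 0.0554
gripper_force: 50.0
```

Run:
```python
from h import *
P=np.load("w1.npz")["P"]; n=tofix(P)-[0,.0605,0]; z=n[...,2]
s=(z>.010)&(z<.018)&(abs(n[...,0])<.09)&(n[...,1]>-.21)&(n[...,1]<.07); g=n[s]; print("z",np.median(z[s]))
for lo in np.arange(-.06,.06,.03):
    k=(g[:,0]>lo)&(g[:,0]<lo+.03); print(" x",lo.round(2),"y",np.percentile(g[k,1],[0,1,99,100]).round(4))
for lo in np.arange(-.15,.06,.03):
    k=(g[:,1]>lo)&(g[:,1]<lo+.03); print(" y",lo.round(2),"x",np.percentile(g[k,0],[0,1,99,100]).round(4))
j=(z>.030)&(z<.042)&(abs(n[...,0])<.06)&(n[...,1]>.01)&(n[...,1]<.09); q=n[j]; print("fixed jaw x",np.percentile(q[:,0],[1,99]),"y",np.percentile(q[:,1],[1,99]),"z",np.median(q[:,2]))
s=robot.read_state(); print(s["t"],s["tool_pos"],s["opening"],s["gripper_force"],s["force"])
T=down_pose(fix([-.003,.0605-.008,0])+[0,0,.31],TH); print(T[0],delta(T))
```

```text
z 0.01372663823321829
 x -0.06 y [-0.1956 -0.1907  0.0559  0.057 ]
 x -0.03 y [-0.158  -0.1458  0.0569  0.0569]
 x 0.0 y [-0.1596 -0.1473  0.0568  0.0569]
 x 0.03 y [-0.195  -0.1919  0.0557  0.0568]
 y -0.15 x [-0.0791 -0.0778  0.0693  0.0708]
 y -0.12 x [-0.0791 -0.0774  0.0693  0.0708]
 y -0.09 x [-0.0788 -0.0774  0.0692  0.0709]
 y -0.06 x [-0.0789 -0.0779  0.07    0.071 ]
 y -0.03 x [-0.0789 -0.0771  0.0695  0.0711]
 y 0.0 x [-0.0786 -0.0771  0.0696  0.0711]
 y 0.03 x [-0.0786 -0.0776  0.0703  0.0714]
fixed jaw x [-0.04752722  0.04032013] y [0.02787748 0.05029723] z 0.035700403708549926
16.275 [ 0.51508069 -0.3549804   0.29540082] 0.05543384670180395 49.998414516448975 [-0.05737207  0.21313616 -4.66703483]
[0.56243822 0.07035164 0.31      ] [0.4078, 0.1299, -0.0146, -0.0004, -0.0001, 0.0466]
```

```bash
cat >> h.py <<'E'
O=O+Rz(TH)@np.array([-.0038,-.0025,0])   # wrist-camera correction
def place(z): return down_pose(fix([0,.0605-.012,0])+[0,0,z],TH)
E
python3 - <<'E'
from h import *
T=place(.30); print(T[0],delta(T))
E
```

```text
[0.56262491 0.06380526 0.3       ] [0.4013, 0.1288, -0.0046, -0.0004, -0.0001, 0.0466]
```

Request:
move_arm(
  deltas=[0.02,0.007,-0.004,0,0,0.003,0.5,0.06,0.02,-0.004,0,0,0.008,0.5,0.11,0.035,-0.004,0,0,0.013,0.5,0.16,0.051,-0.004,0,0,0.019,0.5,0.21,0.067,-0.004,0,0,0.025,0.5,0.26,0.083,-0.004,0,0,0.03,0.5,0.31,0.1,-0.004,0,0,0.036,0.5,0.36,0.116,-0.004,0,0,0.042,0.5,0.39,0.125,-0.004,0,0,0.0466,0.5,0.401,0.129,-0.004,0,0,0.0466,0.5,0.401,0.129,-0.004,0,0,0.0466,0.5,0.401,0.129,-0.004,0,0,0.0466,0.5],
)

```text
t: 17.77
tool_pos: [0.5629, 0.0623, 0.2997]
orientation: [2.048, 2.381, -0.002]
force: [-0.5, -0.5, -4.7]
opening: 0.0558
gripper_force: 50.0
```

Run:
```python
from h import *
s=robot.read_state(); print(s["t"],s["tool_pos"],s["opening"],s["gripper_force"]); print(delta(place(.07)))
im,P=cloud("top"); f=tofix(P); n=f-[0,.0605,0]
j=(n[...,2]>.030)&(n[...,2]<.042)&(abs(n[...,0])<.06)&(n[...,1]>-.1)&(n[...,1]<-.03); print("jaw",j.sum(),np.percentile(n[j][:,1],[50,95]) if j.sum() else "")
f=f-[0,-.085,.045]; r=np.hypot(f[...,1],f[...,2]); k=(r>.195)&(r<.215)&(abs(f[...,0])<.03)&(f[...,2]>.1)
print(k.sum(),np.median(np.arctan2(f[k][:,1],f[k][:,2])) if k.sum() else '')
# held bracket
b=(P-np.array(s["tool_pos"]))@Rz(TH); q=b[(abs(b[...,0])<.1)&(abs(b[...,1])<.06)&(b[...,2]>-.02)&(b[...,2]<.03)]
print(len(q),cv2.minAreaRect((q[:,:2]*1000).astype(np.float32)) if len(q)>5 else'')
```

```text
17.775 [0.56291364 0.06229227 0.29966177] 0.05579442507017754 49.9984484910965
[0.0018, 0.0001, 0.2297, -0.0005, 0.0013, -0.0009]
jaw 30 [-0.09186237 -0.08399157]
38 -0.35276565096378265
18 ((-42.855194091796875, 8.617669105529785), (3.563502073287964, 36.14755630493164), 0.9961015582084656)
```

Request:
move_arm(
  deltas=[0.002,0,0.05,0,0.001,0,0.5,0.002,0,0.1,0,0.001,0,0.5,0.002,0,0.15,0,0.001,0,0.5,0.002,0,0.19,0,0.001,0,0.5,0.002,0,0.22,0,0.001,0,0.5,0.002,0,0.24,0,0.001,0,0.5,0.002,0,0.255,0,0.001,0,0.5,0.002,0,0.255,0,0.001,0,0.5],
)

```text
t: 18.82
tool_pos: [0.5627, 0.0647, 0.0446]
orientation: [-2.048, -2.382, 0.001]
force: [-0.4, -0.1, -3.8]
opening: 0.0557
gripper_force: 50.0
```

Run:
```python
from h import *
s=robot.read_state(); print(s["t"],s["tool_pos"],s["opening"],s["force"]); print(delta(place(.0312)))
im,P=cloud("top"); n=tofix(P)-[0,.0605,0]
k=(abs(n[...,0])<.075)&(abs(n[...,1])<.07)
for lo,hi in ((.03,.0395),(.042,.06)):
    q=n[k&(n[...,2]>lo)&(n[...,2]<hi)]; print(lo,len(q),np.percentile(q,[2,98],axis=0).round(3).tolist())
```

```text
18.825 [0.56269327 0.06467792 0.0445945 ] 0.05569918021684705 [-0.44616849 -0.08794421 -3.83620965]
[-0.0009, -0.0002, 0.0134, -0.0007, -0.0001, -0.0004]
0.03 120 [[-0.04, 0.037, 0.031], [0.019, 0.056, 0.039]]
0.042 15 [[-0.048, -0.02, 0.045], [-0.043, 0.012, 0.06]]
```

Lined up with no contact. Lowering slowly onto the floor.

Request:
move_arm(
  deltas=[0,0,0.004,0,0,0,0.5,0,0,0.008,0,0,0,0.5,0,0,0.011,0,0,0,0.5,0,0,0.0125,0,0,0,0.5,0,0,0.0135,0,0,0,0.5,0,0,0.0135,0,0,0,0.5,0,0,0.0135,0,0,0,0.5],
)

```text
t: 19.75
tool_pos: [0.5633, 0.065, 0.0319]
orientation: [2.047, 2.382, 0.001]
force: [-0.1, -0.2, -3.3]
opening: 0.0557
gripper_force: 50.0
```

Request:
move_arm(
  deltas=[0,0,0.001,0,0,0,0.5,0,0,0.0015,0,0,0,0.5,0,0,0.0015,0,0,0,0.5,0,0,0.0015,0,0,0,0.5],
)

```text
t: 20.25
tool_pos: [0.5634, 0.0651, 0.0308]
orientation: [2.047, 2.382, 0.001]
force: [-2.6, 0.5, 4.4]
opening: 0.0559
gripper_force: 50.0
```

Touchdown (+8 N). Easing the grip, opening, and rising.

Request:
move_arm(
  deltas=[0,0,0,0,0,0,0.55,0,0,0,0,0,0,0.65,0,0,0,0,0,0,0.8,0,0,0,0,0,0,0.8,0,0,0,0,0,0,0.8,0,0,-0.02,0,0,0,0.8,0,0,-0.06,0,0,0,1,0,0,-0.12,0,0,0,1,0,0,-0.18,0,0,0,1,0,0,-0.24,0,0,0,1,0,0,-0.29,0,0,0,1,0,0,-0.29,0,0,0,1],
  squeeze=5,
)

```text
t: 21.75
tool_pos: [0.5651, 0.065, 0.3281]
orientation: [2.042, 2.376, 0.013]
force: [-0.4, -0.6, -0.1]
opening: 0.0927
gripper_force: 0.0
```

Run:
```python
from h import *
rep()
im,P=cloud("wrist"); n=tofix(P)-[0,.0605,.014]; k=(abs(n[...,0])<.075)&(n[...,1]>-.06)&(n[...,1]<.04)
for lo,hi in ((.018,.027),(.055,.07)):
    m=k&(n[...,2]>lo)&(n[...,2]<hi)
    if hi<.03: m&=(n[...,1]<.022)&(n[...,1]>-.05)
    q=n[m]; print(len(q), cv2.minAreaRect((q[:,:2]*1000).astype(np.float32)) if len(q)>5 else '',np.median(q[:,2]) if len(q) else'')
im,P=cloud("top"); f=tofix(P)-[0,-.085,.045]; r=np.hypot(f[...,1],f[...,2]); k=(r>.195)&(r<.215)&(abs(f[...,0])<.03)&(f[...,2]>.1)
print(k.sum(),np.median(np.arctan2(f[k][:,1],f[k][:,2])) if k.sum() else '', f[k].mean(0))
```

```text
t 21.75 f [0.0027 0.1343 0.2831] r 0.3134 a 0.4431 hand 0.0014 force(fix) [-0.5 -0.6 -0.1] op 0.0927 gf 0.0
1589 ((-0.08666229248046875, -11.409141540527344), (55.74381637573242, 110.11174774169922), 89.94715118408203) 0.021751633395571186
369 ((0.3704032897949219, -10.736767768859863), (55.07398986816406, 13.388031005859375), 0.5184443593025208) 0.0635172005222252
37 -0.35522764398873546 [ 0.0024928  -0.07138288  0.1913235 ]
```

The bracket is flat in the nest (x ≈ 0, y ≈ -11 mm, square to the jaws). Moving back over the lever.

Run:
```python
from h import *
print(delta(lever_pose(-.38,.28)))
```

```text
[-0.2384, -0.0009, 0.0169, 0.0031, 0.3803, 0.0007]
```

Request:
move_arm(
  deltas=[-0.05,0,-0.02,0.001,0.08,0,1,-0.11,0,-0.02,0.002,0.17,0,1,-0.17,0,-0.01,0.003,0.26,0,1,-0.22,0,0.01,0.003,0.34,0,1,-0.2385,-0.001,0.017,0.003,0.38,0.001,1,-0.2385,-0.001,0.017,0.003,0.38,0.001,1,-0.2385,-0.001,0.017,0.003,0.38,0.001,1],
)

```text
t: 22.72
tool_pos: [0.5977, -0.1701, 0.3028]
orientation: [-1.845, -2.146, -0.352]
force: [-0.8, 0.7, 0.8]
opening: 0.093
gripper_force: 0.0
```

Run:
```python
from h import *
rep()
im,P=cloud("wrist"); f=tofix(P)-[0,-.085,.045]; r=np.hypot(f[...,1],f[...,2])
m=(abs(f[...,0])<.03)&(f[...,2]>.1)&(f[...,1]<.02)
for lo,hi in ((.15,.18),(.18,.19),(.195,.215)):
    k=m&(r>lo)&(r<hi)
    if k.sum()>5: g=f[k]; print(lo,k.sum(),g.mean(0).round(4),"r",np.percentile(np.hypot(g[:,1],g[:,2]),[50,98]).round(4),np.percentile(g[:,0],[1,99]).round(4),"ang",np.percentile(np.arctan2(g[:,1],g[:,2]),[1,50,99]).round(3))
for a in (-.37,-.38,-.39): print(a,delta(lever_pose(a,.125)))
```

```text
t 22.73 f [-0.0005 -0.103   0.2578] r 0.2776 a -0.3801 hand -0.3806 force(fix) [-0.7  0.8  0.8] op 0.093 gf 0.0
0.15 145 [ 0.0007 -0.0486  0.1606] r [0.168  0.1798] [-0.0167  0.0179] ang [-0.372 -0.284 -0.262]
0.18 809 [-1.000e-04 -6.680e-02  1.723e-01] r [0.185  0.1868] [-0.0173  0.0166] ang [-0.467 -0.361 -0.287]
0.195 208 [ 0.     -0.0748  0.1915] r [0.2064 0.2093] [-0.0063  0.0064] ang [-0.408 -0.37  -0.345]
-0.37 [0.0007, 0.0006, 0.1533, -0.0023, -0.0096, 0.0002]
-0.38 [-0.0006, 0.0006, 0.1533, -0.0023, 0.0004, 0.0002]
-0.39 [-0.0018, 0.0006, 0.1533, -0.0023, 0.0104, 0.0002]
```

Request:
move_arm(
  deltas=[0,0,0.03,-0.002,-0.006,0,1,0,0,0.07,-0.002,-0.006,0,1,0,0,0.11,-0.002,-0.006,0,1,0,0,0.14,-0.002,-0.006,0,1,0,0,0.153,-0.002,-0.006,0,1,0,0,0.153,-0.002,-0.006,0,1,0,0,0.153,-0.002,-0.006,0,1],
  squeeze=10,
)

```text
t: 23.65
tool_pos: [0.59, -0.1153, 0.1631]
orientation: [-1.851, -2.153, -0.351]
force: [0.5, 0.2, -0.1]
opening: 0.0929
gripper_force: 0.0
```

Run:
```python
from h import *
rep(); print(delta(lever_pose(-.374,.125)))
```

```text
t 23.65 f [ 1.000e-04 -4.770e-02  1.181e-01] r 0.1274 a -0.3837 hand -0.3722 force(fix) [ 0.6  0.1 -0.1] op 0.0929 gf 0.0
[0.0012, -0.0002, 0.0024, 0.002, 0.0018, -0.0001]
```

Request:
move_arm(
  deltas=[0.001,0,0.002,0,0,0,0.5,0.001,0,0.002,0,0,0,0.2,0.001,0,0.002,0,0,0,0.2,0.001,0,0.002,0,0,0,0.2,0.001,0,0.002,0,0,0,0.2,0.001,0,0.002,0,0,0,0.2,0.001,0,0.002,0,0,0,0.2,0.001,0,0.002,0,0,0,0.2],
)

```text
t: 24.65
tool_pos: [0.59, -0.1131, 0.1597]
orientation: [-1.851, -2.152, -0.352]
force: [6.3, 1.3, -1.6]
opening: 0.0359
gripper_force: 10.0
```

Request:
move_arm(
  deltas=[0,0,0,0,0,0,0.2,0,0,0,0,0,0,0.2],
  squeeze=50,
)

```text
t: 24.9
tool_pos: [0.59, -0.1131, 0.1597]
orientation: [-1.851, -2.152, -0.352]
force: [7.2, 0.3, -3.2]
opening: 0.0353
gripper_force: 50.0
```

Run:
```python
from h import *
rep()
```

```text
t 24.9 f [ 0.0005 -0.0455  0.1147] r 0.1235 a -0.3777 hand -0.3734 force(fix) [ 7.1 -0.7 -3.2] op 0.0353 gf 50.0
```

Request:
move_arm(
  deltas=[0,-0.001,-0.005,0,0,0,0.2,0,-0.001,-0.01,0,0,0,0.2,0,-0.001,-0.014,0,0,0,0.2,0,-0.001,-0.0175,0,0,0,0.2,0,-0.001,-0.0175,0,0,0,0.2,0,-0.001,-0.0175,0,0,0,0.2],
)

```text
t: 25.65
tool_pos: [0.5908, -0.1192, 0.1752]
orientation: [-1.852, -2.152, -0.353]
force: [13.1, 2.5, -8.6]
opening: 0.0359
gripper_force: 50.0
```

Run:
```python
from h import *
f,r,a=rep()
for b in (-.31,-.245,-.18,-.115,-.05,.015): print(b,delta(lever_pose(b,r,f[0])))
im,P=cloud("top"); g=tofix(P)-[0,-.085,.045]; rr=np.hypot(g[...,1],g[...,2])
```

```text
t 25.65 f [ 0.0003 -0.0516  0.1302] r 0.1401 a -0.3773 hand -0.3736 force(fix) [13.4  0.5 -8.6] op 0.0359 gf 50.0
-0.31 [0.0094, -0.0, 0.0003, 0.0034, -0.0636, -0.0004]
-0.245 [0.0185, -0.0, 0.0012, 0.0034, -0.1286, -0.0005]
-0.18 [0.0275, -0.0, 0.0026, 0.0034, -0.1936, -0.0006]
-0.115 [0.0363, -0.0, 0.0047, 0.0034, -0.2586, -0.0008]
-0.05 [0.0451, -0.0, 0.0073, 0.0033, -0.3236, -0.0009]
0.015 [0.0536, -0.0001, 0.0104, 0.0033, -0.3886, -0.001]
```

Request:
move_arm(
  deltas=[0,0.0015,0,0,0,0,0.2,0.0094,0.002,0.0003,0.001,-0.064,0,0.2,0.0185,0.002,0.001,0.001,-0.129,0,0.2,0.0275,0.002,0.0025,0.001,-0.194,0,0.2,0.0363,0.002,0.0045,0.001,-0.259,0,0.2,0.045,0.002,0.007,0.001,-0.324,0,0.2,0.045,0.002,0.007,0.001,-0.324,0,0.2,0.045,0.002,0.007,0.001,-0.324,0,0.2],
)

```text
t: 26.7
tool_pos: [0.5843, -0.0753, 0.1853]
orientation: [-2.022, -2.351, -0.051]
force: [6.2, 1.2, -8.2]
opening: 0.0353
gripper_force: 50.0
```

Run:
```python
from h import *
f,r,a=rep()
for b in (.015,.08,.145,.21,.275,.32,.345): print(b,delta(lever_pose(b,.1405,f[0])))
```

```text
t 26.7 f [ 0.0005 -0.0073  0.1403] r 0.1405 a -0.0518 hand -0.0518 force(fix) [ 6.4  0.3 -8.2] op 0.0353 gf 50.0
0.015 [0.0094, -0.0, 0.0003, -0.0014, -0.0668, -0.0006]
0.08 [0.0185, -0.0, 0.0012, -0.0014, -0.1318, -0.0006]
0.145 [0.0275, -0.0, 0.0027, -0.0014, -0.1968, -0.0005]
0.21 [0.0364, -0.0, 0.0048, -0.0014, -0.2618, -0.0005]
0.275 [0.0451, -0.0, 0.0074, -0.0014, -0.3268, -0.0004]
0.32 [0.051, -0.0, 0.0096, -0.0014, -0.3718, -0.0004]
0.345 [0.0543, -0.0, 0.0109, -0.0015, -0.3968, -0.0004]
```

Request:
move_arm(
  deltas=[0.0094,0.001,0.0003,0,-0.067,0,0.2,0.0185,0.001,0.001,0,-0.132,0,0.2,0.0275,0.001,0.0025,0,-0.197,0,0.2,0.0364,0.001,0.0048,0,-0.262,0,0.2,0.045,0.001,0.0073,0,-0.327,0,0.2,0.0525,0.001,0.01,0,-0.383,0,0.2,0.0525,0.001,0.01,0,-0.383,0,0.2,0.0525,0.001,0.01,0,-0.383,0,0.2],
)

```text
t: 27.7
tool_pos: [0.5766, -0.0236, 0.1779]
orientation: [1.876, 2.18, -0.317]
force: [-0.2, -0.3, -8.8]
opening: 0.0348
gripper_force: 50.0
```

Run:
```python
from h import *
f,r,a=rep(); print(delta(lever_pose(.335,.1235,f[0])))
```

```text
t 27.7 f [0.0007 0.045  0.1329] r 0.1403 a 0.3262 hand 0.3308 force(fix) [-0.3 -0.2 -8.8] op 0.0348 gf 50.0
[0.0012, 0.0001, 0.0168, -0.004, -0.0042, -0.0009]
```

Lever ≈ 0.328 and through the gate. Lowering the collar fully, releasing, and withdrawing along the lever.

Request:
move_arm(
  deltas=[0,0,0.005,0,0,0,0.2,0,0,0.01,0,0,0,0.2,0,0,0.0165,0,0,0,0.2,0,0,0.0165,0,0,0,0.2,0,0,0.0165,0,0,0,0.5,0,0,0.0165,0,0,0,1,0,0,0.0165,0,0,0,1,0,0,0.0165,0,0,0,1,0,0,0.0165,0,0,0,1,0,0,-0.04,0,0,0,1,0,0,-0.1,0,0,0,1,0,0,-0.16,0,0,0,1],
)

```text
t: 29.2
tool_pos: [0.5692, 0.0292, 0.3314]
orientation: [1.874, 2.179, -0.317]
force: [-0.3, -0.1, -0.5]
opening: 0.0931
gripper_force: 0.0
```

Request:
move_arm(
  deltas=[0,0,-0.03,0,0,0,1,0,0,-0.03,0,0,0,1,0,0,-0.03,0,0,0,1],
)

```text
t: 29.58
tool_pos: [0.5679, 0.0382, 0.3564]
orientation: [1.874, 2.18, -0.319]
force: [-0.8, -0.2, -0.6]
opening: 0.093
gripper_force: 0.0
```

Run:
```python
from h import *
rep()
im,P=cloud("wrist"); save(im,"w9.png"); f=tofix(P)-[0,-.085,.045]; r=np.hypot(f[...,1],f[...,2])
m=(abs(f[...,0])<.03)&(f[...,2]>.1)
for lo,hi in ((.178,.192),(.195,.215)):
    k=m&(r>lo)&(r<hi); g=f[k]; print(lo,k.sum(),g.mean(0).round(4),"r",np.percentile(r[k],[50,98]).round(4),"ang",np.percentile(np.arctan2(g[:,1],g[:,2]),[1,50,99]).round(3))
n=tofix(P)-[0,.0605,.014]; k=(abs(n[...,0])<.075)&(n[...,1]>-.06)&(n[...,1]<.04)
for lo,hi in ((.018,.027),(.055,.07)):
    q=n[k&(n[...,2]>lo)&(n[...,2]<hi)]; print(len(q), cv2.minAreaRect((q[:,:2]*1000).astype(np.float32)),np.median(q[:,2]))
```

```text
t 29.57 f [0.0013 0.1074 0.3114] r 0.3294 a 0.3321 hand 0.3331 force(fix) [-0.8 -0.1 -0.6] op 0.093 gf 0.0
0.178 623 [1.000e-04 6.070e-02 1.742e-01] r [0.185  0.1869] ang [0.238 0.345 0.423]
0.195 142 [-1.000e-04  6.670e-02  1.947e-01] r [0.2065 0.2091] ang [0.294 0.331 0.358]
3063 ((0.2269134521484375, -9.883880615234375), (109.85980987548828, 99.7867202758789), 0.03736867755651474) 0.021610314846177044
478 ((0.21877098083496094, -0.31471967697143555), (14.909422874450684, 55.755523681640625), 89.8524398803711) 0.06329845790699248
```

View pics/w9.png

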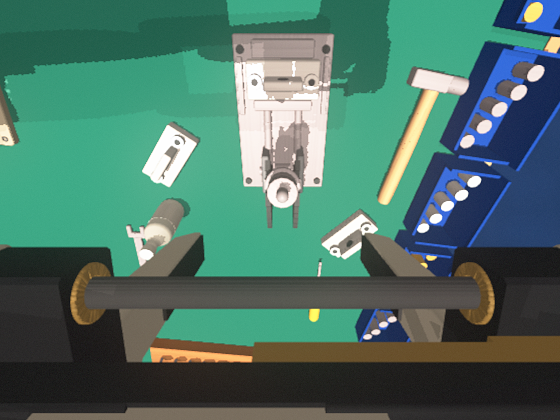

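The wrist view shows the bracket clamped in the nest at (284,85), square between the jaws. The lever is through the gate at (282,190), about 0.33 rad, with the collar top at r = 185 mm, so the collar is fully down. The bracket is at x ≈ 0.2 mm, y ≈ -0.3 mm. Handing in.

```bash
python3 -c "
from plant import robot
print(robot.close_job())"
```

```text
the job is handed in; nothing more can be done
None
```

The bracket is clamped flat and square in the nest, less than 1 mm from the nest point; the lever is at about 0.33 rad with the collar fully down, and I handed the job in at about 30 s of robot time (no verdict was returned).

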